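# Put a dropper bottle back at the front of its spring-pusher lane

## Robot

A 6-joint arm with a two-finger parallel gripper is mounted at the origin on the work surface. World frame = base frame: x ahead of the robot, y to its left, z up, the work surface at z = 0. Lengths are in m, angles in rad, forces in N, time in s.
With the tool pointing down it reaches from about 0.35 to 0.85 m from the base axis. Payload 8.1 kg.
Tool frame: the origin (TCP) lies midway between the tips of the shut fingers; the grasp point (between the pads) lies 19 mm behind it; z points along the fingers, y is the direction in which the jaws open and shut (so a half turn about z gives the same grasp; the last joint's range is limited). The gripper opens to 93 mm and grips with 3 to 60 N. Pads are 15 mm wide; open, the fingers measure 128 mm over their backs; the gripper's body (75 mm by 188 mm) begins 65 mm behind the grasp point.
Start: joints at [-1.413, 0.13, 1.488, -0, 1.523, -0.085], TCP at [0.144, -0.582, 0.195] pointing down, gripper open.
Joint ranges: [-2.96, 2.96], [-0.89, 2.26], [0.02, 2.5], [-1.34, 4.48], [0, 2.73], [-2.66, 2.66]. Speed limits (rad/s): [2.39, 2.39, 2.79, 3.14, 3.14, 3.14].

## Interface

Orientations are given as a rotation vector (axis times angle).
In Python, from plant import robot gives the robot as it stands. The module is installed in compiled form; this text tells all that it offers.
- The arm moves only by the shell command python3 -m pendant 'ROWS' [FORCE]. ROWS is JSON, a list of rows, each an object with "translation": the shift along the tool's x, y, z in mm, a list of three; "twist": the turn, a rotation vector about the tool's x, y, z in rad, a list of three; "grip": the opening, from -1 (shut) to 1 (fully open). A call has exactly 10 rows; each row shifts and turns the pose as measured when the row begins, along the tool's axes as they then stand; what a row does not reach is not made up. A row lasts 1/10 s, in which the tool goes at most 50 mm and 8.59 degrees, less where a joint would pass 70% of its speed; a pose out of reach is approached as far as the arm can. A call is refused whole if a number of a shift passes 50 or a number of a turn 0.15, either way. A call with a gripper value outside its range is refused whole. The fingers move at their own pace and stop on an object; FORCE is the grip in N (left out, the last holds). Time passes only in rows, so rows that do not move let the fingers close, or fill a call up. It gives the time, the measured TCP pose, the force and the opening at its end, in the units of the state.
- robot.read_state(): the state, without advancing time (a new reading comes with each control period).
- robot.read_camera(name): name is "side" or "top" or "wrist"; returns (picture, depth): 420x560x3 uint8, red, green, blue; 420x560 float32, m along the optical axis (not along the pixel's ray), 0 where there is no reading.
- robot.camera_info(name): a dict with "vertical_fov" (degrees; the focal length in pixels is half the picture's height over the tangent of half this angle, whatever the lens; pixels are square), "cx", "cy" (the principal point, pixels), "cam_to_world" (4x4, takes a point from camera to world coordinates). Camera axes: x right, y up, looking along -z (the intrinsics and any distortion apply to the point x, -y, -z); pixel columns grow to the right and rows downward; lengths in m; the calibration is good to about 2 mm. A picture is of the moment at which its call begins: read the wrist's pose just before it. camera_info takes no time and is no camera call; for the wrist camera it gives the pose at the moment of the call.
- robot.close_job(): hands the job in, once; it reports no verdict.
The state is a dict: "t": time; "q": joint angles; "dq": joint speeds; "joint_torque": joint torques, N m; "tool_pos": TCP position; "orientation": TCP orientation; "force": force on the tool from outside, world axes, zero at the start; "wrist_torque": the same for the moment, N m; "opening": finger opening in m.
Only numpy, scipy, OpenCV 4.12 (cv2) and the standard library are available. Lean on these libraries where they do the work, as an engineer would, in place of code of your own. Each camera call takes 0.05 s, during which the arm holds its last target. There are 200 camera calls.

## Task

Put the loose amber bottle away at the front of the amber lane of the bottle display: hold it by its collar, gently press the sprung row back with it until there is room behind the clear front lip, and set it down there without dropping it. Leave it standing upright on the lane's floor with the other two amber bottles upright behind it and the pusher holding the row against the lip. Do not disturb the other bottles, glassware or scale.

Things in the scene. Friction and masses are not known exactly. Their poses are not given: they have to be found in the camera images.
- amber_new: Loose amber 50 ml dropper bottle to be put away, about 0.12 kg, standing on the table. All dropper bottles here share its shape: 119 mm tall; round body 42 mm across up to 56 mm, lower rim bevelled 2.5 mm; rounded shoulder up to 74 mm; black collar above; then a bulb 17 mm across. Origin: centre of the underside, z up along the bottle.
- amber_new_collar (a point): Centre of that bottle's black ribbed collar, the place to hold it: 22 mm across, from 74 to 94 mm above the base (this point: 84 mm). The shoulder just below is wider (30 mm across at 70 mm), so fingertips must stay above 72 mm. Held here, the bottle can swing in the grip when its base is pushed.
- amber_1: Amber bottle standing at the front of the amber lane, against the front lip. Origin as amber_new.
- amber_2: Amber bottle behind amber_1, touching it and the pusher. Origin as amber_new.
- lane_amber: Amber lane of the bottle display (amber tag in front): a straight open-topped channel 180 mm long, 46 mm wide inside. Origin: centre of its underside. x runs along the lane from the front (loading end, nearer the robot) to the back, y across, z up. Bottles stand on its floor at z = 6 mm. The lanes beside it, 53 mm to either side or further, hold bottles of the same height.
- amber_lip (a point): Middle of the top edge of the amber lane's clear front lip, on its inner face: lane x = -87 mm, z = 30 mm, so 24 mm above the floor. The lip is 3 mm thick. The clear side walls are as high, 3 mm thick, inner faces at y = +-23 mm.
- amber_home (a point): Where the centre of the base of the front bottle belongs: on the lane's floor, lane x = -66 mm, y = 0, z = 6 mm.
- pusher_amber (a joint): Travel of the amber lane's spring pusher, m; its face is at lane x = -80 mm + this. 0 is fully forward; it grows as the row is pressed back, up to a fixed stop at 0.122. About 0.077 with two bottles, 0.119 with three: at the stop the gap at the front is only 3 mm wider than a bottle. A coil spring drives it forward with about 7 N all along.
- pusher_amber_face (a point): Centre of the pusher's front face, a black paddle 40 mm wide whose top is 58 mm above the lane's underside.
- green_1: Green bottle in the green lane (full with three), front one.
- green_2: Green bottle in the green lane, middle.
- green_3: Green bottle in the green lane, back.
- clear_1: Clear bottle with yellow oil in the clear lane, front one; that lane too has room for one more, but not for this bottle.
- clear_2: Clear bottle in the clear lane, behind clear_1.
- clear_3: Clear dropper bottle with yellow oil standing loose on the table, not to be put away.
- flask: Squat round glass flask, 66 mm across, with a small funnel in its mouth, 94 mm tall, standing loose on the table.
- scale: Silver pocket scale, 120 x 70 x 19 mm, loose on the table.
- beaker: Small clear glass beaker, 62 mm across, 62 mm tall, loose on the table.

How it is judged:
At the end, for the whole second after the job is handed in: The amber bottle stands upright (3.4 deg) on the lane floor in the front place (axis within 4 mm along and across), let go and at rest; the two others stand upright 2nd and 3rd (within 5 mm); the pusher rests on the row (0.115 to 0.1215) (x of amber_new in the frame of lane_amber between -0.07 and -0.062 m and y of amber_new in the frame of lane_amber between -0.004 and 0.004 m and z of amber_new in the frame of lane_amber between 0.003 and 0.009 m and angle between each of amber_new, amber_1, amber_2's own z axis and vertical below 0.06 rad and x of amber_1 in the frame of lane_amber between -0.028 and -0.019 m and x of amber_2 in the frame of lane_amber between 0.014 and 0.024 m and z of each of amber_1, amber_2 in the frame of lane_amber below 0.009 m and value of joint pusher_amber between 0.115 and 0.1215 m and linear speed of amber_new below 0.02 m/s); the robot touches nothing.
It fails at once if the amber bottle is let go in the air or perched on something, more than 18 mm above the lane's floor (height (world z) of amber_new above 0.03 m and contact force between the fingers and amber_new below 0.05 N).
It fails at once if the row is rammed: over 60 N between the amber bottle and the front bottle of the row (contact force between amber_new and amber_1 above 60 N).
It fails at once if the amber bottle is forced onto the lane (lip, walls or floor) with over 80 N (contact force between amber_new and lane_amber above 80 N).
It fails at once if an amber bottle of the row is tipped over or lifted out (angle between any of amber_1, amber_2's own z axis and vertical above 0.35 rad or z of any of amber_1, amber_2 in the frame of lane_amber above 0.025 m).
It fails at once if another bottle or glass or the scale is shifted by more than 25 mm or tipped (distance of any of green_1, green_2, green_3, clear_1, clear_2, clear_3, flask, scale, beaker from where it was at the start of the episode above 0.025 m or angle between any of green_1, green_2, green_3, clear_1, clear_2, clear_3, flask, scale, beaker's own z axis and vertical above 0.35 rad).
It also fails if it takes over 50 s, if anything falls off the work surface, if the arm or the gripper's body presses on something with over 40 N, if the wrist force passes 120 N, or if a joint passes its speed limit or range.

## Working session

There is one attempt and no reset: what is moved stays moved. The work goes in short steps, Python scripts to look and compute and a shell command to move; the robot and the scene stay as the last step left them, time stands still between calls to the robot, and variables do not carry over. Pictures are saved under pics/ and viewed, about 8 in all and at most 12, crops included, and the job is handed in when it is done.

```bash
mkdir -p pics
cat > h.py <<'E'
import numpy as np, cv2
from plant import robot
from scipy.spatial.transform import Rotation as R
def snap(n,f):
    i=robot.camera_info(n); p,d=robot.read_camera(n)
    cv2.imwrite('pics/'+f+'.png',p[:,:,::-1]); np.savez('pics/'+f+'.npz',d=d,p=p,M=i['cam_to_world'],c=[i['vertical_fov'],i['cx'],i['cy']])
    return p,d,i
def cloud(f):
    z=np.load('pics/'+f+'.npz'); d=z['d']; fov,cx,cy=z['c']; h,w=d.shape
    F=h/2/np.tan(np.radians(fov)/2); v,u=np.mgrid[:h,:w]
    P=np.stack([(u-cx)/F*d,-(v-cy)/F*d,-d,np.ones_like(d)],-1)@z['M'].T
    return P[...,:3],d,z['p']
E
python3 - <<'E'
from h import *
for n in('side','top'):
    _,_,i=snap(n,n+'0'); print({k:np.round(v,3) if k!='distortion' else v for k,v in i.items()})
a=cv2.imread('pics/side0.png')
b=cv2.imread('pics/top0.png')
s=robot.read_state(); print({k:np.round(v,3) for k,v in s.items()})
print(R.from_rotvec(s['orientation']).as_matrix().round(3))
E
```

```text
{'vertical_fov': np.float64(42.983), 'cx': np.float64(277.095), 'cy': np.float64(206.66), 'cam_to_world': array([[-0.992,  0.048, -0.119,  0.424],
       [-0.127, -0.478,  0.869,  0.908],
       [-0.015,  0.877,  0.48 ,  0.584],
       [ 0.   ,  0.   ,  0.   ,  1.   ]])}
{'vertical_fov': np.float64(53.72), 'cx': np.float64(274.602), 'cy': np.float64(210.903), 'cam_to_world': array([[-0.004,  0.986, -0.169,  0.396],
       [-1.   , -0.002,  0.01 , -0.006],
       [ 0.01 ,  0.169,  0.986,  1.017],
       [ 0.   ,  0.   ,  0.   ,  1.   ]])}
{'t': np.float64(0.1), 'q': array([-1.413,  0.131,  1.489,  0.   ,  1.523, -0.085]), 'dq': array([-0.001, -0.001, -0.001, -0.   , -0.001,  0.001]), 'joint_torque': array([ 1.0000e-03, -5.6134e+01, -4.9309e+01,  7.7000e-02,  2.9000e-02,
       -0.0000e+00]), 'tool_pos': array([ 0.144, -0.582,  0.194]), 'orientation': array([-3.117, -0.38 ,  0.   ]), 'force': array([-0.035, -0.341,  0.281]), 'wrist_torque': array([-0.013, -0.024, -0.015]), 'opening': np.float64(0.093)}
[[ 0.971  0.24  -0.   ]
 [ 0.24  -0.971  0.002]
 [ 0.    -0.002 -1.   ]]
```

View pics/top0.png

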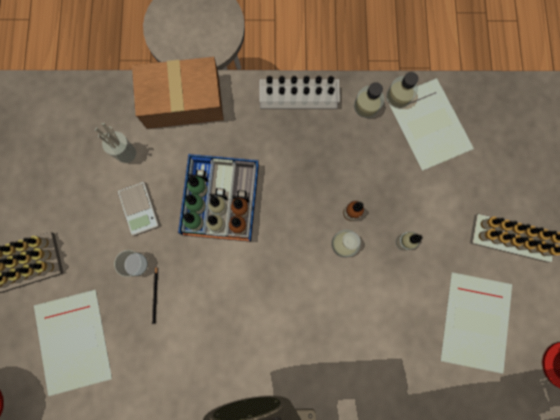

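View pics/side0.png

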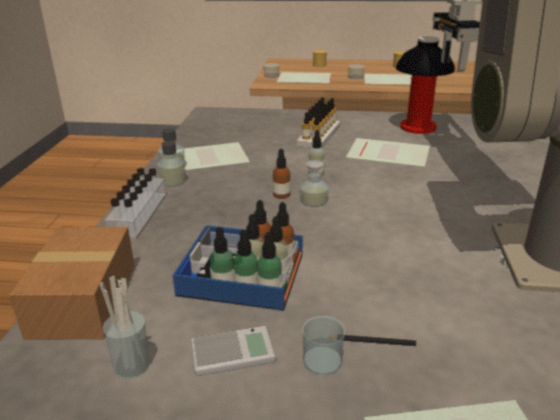

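The top view shows the loose amber bottle at about (355,209), with the flask at (348,243) and clear_3 at (410,241). The amber lane is the right-hand lane of the display, with bottles at about (238,224) and (241,203). The side view agrees.

Run:
```python
from h import *
P,d,p=cloud('top0')
a=p[145:255,170:270,::-1]; b=p[185:265,325:430,::-1]
A=cv2.resize(a,None,fx=4,fy=4,interpolation=2); B=cv2.resize(b,None,fx=3.5,fy=3.5,interpolation=2)
B=cv2.copyMakeBorder(B,0,A.shape[0]-B.shape[0],0,0,0)
cv2.imwrite('pics/c1.png',np.hstack([A,B]))
# bottle tops: points over the bulb, z>0.1
for nm,(u0,u1,v0,v1) in dict(new=(335,370,190,225),disp=(170,270,150,250),cl3=(395,430,225,255),fl=(325,370,226,262)).items():
    Q=P[v0:v1,u0:u1]; 
    for lo,hi in((.075,.16),(.05,.075),(.02,.05)):
        m=((Q[...,2]>lo)&(Q[...,2]<hi)).astype(np.uint8)
        n,l,s,c=cv2.connectedComponentsWithStats(m)
        for k in range(1,n):
            if s[k,4]>8: q=Q[l==k]; print(nm,lo,s[k,4],(c[k]+[u0,v0]).round(1),q.mean(0).round(4),q.min(0).round(3),q.max(0).round(3))
```

```text
new 0.075 102 [357.7 206.2] [ 0.5634 -0.2036  0.0989] [ 0.554 -0.218  0.075] [ 0.577 -0.195  0.12 ]
new 0.05 153 [353.  209.9] [ 0.561  -0.1998  0.0645] [ 0.545 -0.224  0.051] [ 0.586 -0.186  0.075]
new 0.02 53 [347.9 214.1] [ 0.5557 -0.193   0.0354] [ 0.545 -0.211  0.02 ] [ 0.579 -0.185  0.049]
disp 0.075 211 [194.5 182.9] [0.6187 0.1659 0.0956] [0.604 0.15  0.075] [0.64  0.187 0.133]
disp 0.075 215 [192.5 200.6] [0.5777 0.1693 0.095 ] [0.561 0.153 0.075] [0.6   0.191 0.135]
disp 0.075 204 [215.4 202.8] [0.5725 0.1174 0.0957] [0.557 0.102 0.075] [0.595 0.137 0.134]
disp 0.075 208 [238.1 204.9] [0.5676 0.0662 0.0949] [0.552 0.049 0.075] [0.59  0.087 0.132]
disp 0.075 207 [190.2 218.6] [0.5365 0.1732 0.096 ] [0.522 0.159 0.075] [0.557 0.195 0.134]
disp 0.075 215 [213.4 220.8] [0.5316 0.1212 0.0946] [0.515 0.106 0.075] [0.553 0.142 0.132]
disp 0.075 211 [236.4 223. ] [0.5266 0.0697 0.0942] [0.51  0.054 0.075] [0.548 0.088 0.132]
disp 0.05 42 [198.5 175.3] [0.6451 0.1632 0.0629] [0.636 0.146 0.053] [0.649 0.185 0.074]
disp 0.05 202 [197.8 206.5] [0.5697 0.1623 0.0656] [0.518 0.148 0.05 
[... 636 characters left out ...]
[0.623 0.127 0.042]
disp 0.02 53 [241.3 192.4] [0.6098 0.0637 0.0345] [0.602 0.053 0.02 ] [0.619 0.074 0.041]
cl3 0.075 114 [415.1 237.9] [ 0.4914 -0.3295  0.0984] [ 0.481 -0.342  0.075] [ 0.503 -0.321  0.122]
cl3 0.05 173 [408.2 240.1] [ 0.4899 -0.325   0.0643] [ 0.472 -0.35   0.051] [ 0.513 -0.312  0.075]
cl3 0.02 69 [401.3 242.3] [ 0.4874 -0.318   0.0353] [ 0.471 -0.336  0.02 ] [ 0.512 -0.312  0.05 ]
fl 0.075 244 [350.9 239.9] [ 0.4878 -0.1867  0.0934] [ 0.469 -0.205  0.09 ] [ 0.508 -0.167  0.098]
fl 0.05 24 [342.2 243.3] [ 0.4839 -0.1741  0.0519] [ 0.473 -0.185  0.05 ] [ 0.499 -0.165  0.055]
fl 0.02 352 [342.4 244.2] [ 0.4829 -0.1766  0.041 ] [ 0.455 -0.219  0.02 ] [ 0.52  -0.154  0.05 ]
```

View pics/c1.png

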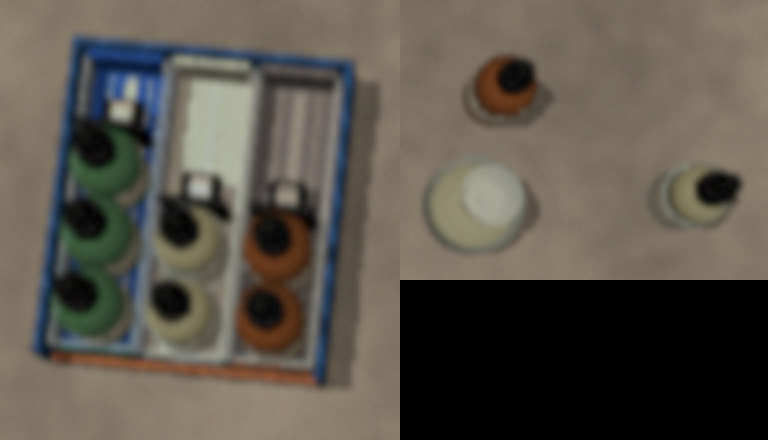

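```bash
python3 -m pendant '[{"translation":[0,0,0],"twist":[0,0,0.11],"grip":1},{"translation":[0,0,0],"twist":[0,0,0.11],"grip":1},{"translation":[0,0,0],"twist":[0,0,0.11],"grip":1},{"translation":[30,-33,-3],"twist":[0,0,0],"grip":1},{"translation":[30,-33,-3],"twist":[0,0,0],"grip":1},{"translation":[30,-33,-3],"twist":[0,0,0],"grip":1},{"translation":[30,-33,-3],"twist":[0,0,0],"grip":1},{"translation":[30,-33,-3],"twist":[0,0,0],"grip":1},{"translation":[30,-33,-3],"twist":[0,0,0],"grip":1},{"translation":[30,-33,-3],"twist":[0,0,0],"grip":1}]' 60
python3 - <<'E'
from h import *
P,d,p=cloud('top0')
pts={}
for nm,c in dict(new=(.5634,-.2036),a1=(.5266,.0697),a2=(.5676,.0662),c1=(.5316,.1212),c2=(.5725,.1174),g1=(.5365,.1732),g3=(.6187,.1659)).items():
    z0=.100 if nm=='new' else .106
    m=(np.hypot(P[...,0]-c[0],P[...,1]-c[1])<.025)&(P[...,2]>z0)&(P[...,2]<.15)
    q=P[m]; mid=np.array([(q[:,i].min()+q[:,i].max())/2 for i in(0,1)]); print(nm,m.sum(),q.mean(0).round(4),mid.round(4),np.median(np.sort(q[:,2])[-10:]))
s=robot.read_state(); print(s['t'],s['tool_pos'],R.from_rotvec(s['orientation']).as_matrix().round(3))
E
```

```text
t: 1.1
tool_pos: [0.3783, -0.3666, 0.2097]
orientation: [-3.126, 0.175, 0.008]
force: [0.5, -0.4, 0.6]
opening: 0.0929
new 40 [ 0.5649 -0.2044  0.1126] [ 0.566 -0.206] 0.11883690464775498
a1 55 [0.5279 0.0709 0.1199] [0.53   0.0718] 0.1302343394536563
a2 60 [0.5687 0.0664 0.1196] [0.5697 0.0668] 0.13055738072854106
c1 58 [0.5325 0.1221 0.1202] [0.5326 0.1223] 0.1298583550532294
c2 61 [0.5745 0.1188 0.1198] [0.5757 0.1203] 0.13043736025261427
g1 65 [0.5383 0.1743 0.1192] [0.5397 0.177 ] 0.13080320869347195
g3 63 [0.6204 0.167  0.1194] [0.6216 0.1685] 0.1302035987412879
1.1 [ 0.37830722 -0.366554    0.2097021 ] [[ 0.994 -0.112 -0.005]
 [-0.112 -0.994  0.011]
 [-0.006 -0.011 -1.   ]]
```

```bash
python3 -m pendant '[{"translation":[24,-26,0],"twist":[0,0,-0.02],"grip":1},{"translation":[24,-26,0],"twist":[0,0,0],"grip":1},{"translation":[24,-26,0],"twist":[0,0,0],"grip":1},{"translation":[24,-26,0],"twist":[0,0,0],"grip":1},{"translation":[24,-26,0],"twist":[0,0,0],"grip":1},{"translation":[24,-26,0],"twist":[0,0,0],"grip":1},{"translation":[24,-26,0],"twist":[0,0,0],"grip":1},{"translation":[0,0,0],"twist":[0,0,0],"grip":1},{"translation":[0,0,0],"twist":[0,0,0],"grip":1},{"translation":[0,0,0],"twist":[0,0,0],"grip":1}]' 60
python3 - <<'E'
from h import *
_,_,i=snap('wrist','w1')
P,d,p=cloud('w1')
s=robot.read_state(); M=R.from_rotvec(s['orientation']).as_matrix();print(s['t'],s['tool_pos'],M.round(3)); print(i['cam_to_world'].round(3))
m=(np.hypot(P[...,0]-.565,P[...,1]+.204)<.03)&(P[...,2]<.14)
for lo,hi in((.1,.135),(.075,.1),(.05,.075)):
    q=P[m&(P[...,2]>lo)&(P[...,2]<hi)]
    if len(q): print(lo,len(q),q.mean(0).round(4),q.min(0).round(4),q.max(0).round(4))
E
```

```text
t: 2.1
tool_pos: [0.5702, -0.1865, 0.2064]
orientation: [-3.124, 0.13, 0.017]
force: [-0.3, -0.6, 0.3]
opening: 0.0928
2.15 [ 0.56998181 -0.18676282  0.20639379] [[ 0.996 -0.084 -0.01 ]
 [-0.084 -0.996  0.015]
 [-0.012 -0.014 -1.   ]]
[[-0.082  0.947  0.312  0.656]
 [-0.997 -0.073 -0.038 -0.196]
 [-0.013 -0.314  0.949  0.395]
 [ 0.     0.     0.     1.   ]]
0.1 201 [ 0.5671 -0.2064  0.1124] [ 0.5581 -0.2142  0.1001] [ 0.5726 -0.1993  0.1195]
0.075 226 [ 0.5705 -0.2058  0.0909] [ 0.5566 -0.218   0.0753] [ 0.5764 -0.1953  0.0998]
0.05 567 [ 0.5735 -0.2057  0.0656] [ 0.5496 -0.2271  0.05  ] [ 0.5856 -0.1864  0.0746]
```

View pics/w1.png

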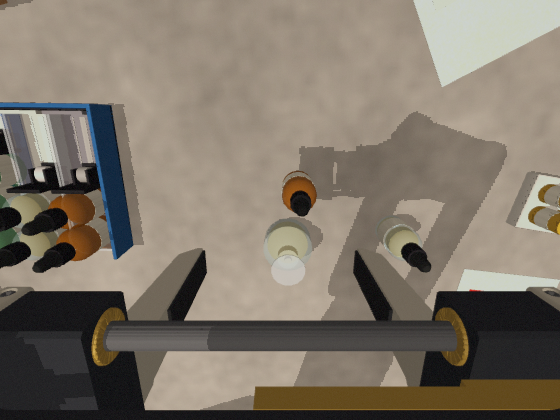

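The wrist picture shows the amber bottle at (300,195), between the jaws, with the flask at (288,255) clear of them. The wrist and top views agree that the bottle axis is at about (0.565, -0.2065).

```bash
python3 -m pendant '[{"translation":[-3,20,0],"twist":[-0.014,0.011,0.005],"grip":1},{"translation":[0,0,20],"twist":[0,0,0],"grip":1},{"translation":[0,0,20],"twist":[0,0,0],"grip":1},{"translation":[0,0,20],"twist":[0,0,0],"grip":1},{"translation":[0,0,20],"twist":[0,0,0],"grip":1},{"translation":[0,0,15],"twist":[0,0,0],"grip":1},{"translation":[0,0,0],"twist":[0,0,0],"grip":1},{"translation":[0,0,0],"twist":[0,0,0],"grip":1},{"translation":[0,0,0],"twist":[0,0,0],"grip":1},{"translation":[0,0,0],"twist":[0,0,0],"grip":1}]' 60
python3 - <<'E'
from h import *
s=robot.read_state(); M=R.from_rotvec(s['orientation']).as_matrix();print(s['tool_pos'],M.round(4))
print('err tool mm',M.T@(np.array([.565,-.2065,.075])-s['tool_pos'])*1000)
E
```

```text
t: 3.15
tool_pos: [0.5604, -0.2231, 0.1129]
orientation: [3.127, -0.161, 0.011]
force: [0.8, -1.0, 0.6]
opening: 0.0931
[ 0.56037507 -0.22305623  0.11287148] [[ 0.9947 -0.1027  0.0067]
 [-0.1026 -0.9947 -0.0109]
 [ 0.0078  0.0101 -0.9999]]
err tool mm [  2.60555649 -17.32591601  37.71964418]
```

```bash
python3 -m pendant '[{"translation":[1,-5,4],"twist":[0.003,-0.002,-0.004],"grip":1},{"translation":[1,-5,4],"twist":[0.003,-0.002,-0.004],"grip":1},{"translation":[0,-4,4],"twist":[0,0,0],"grip":1},{"translation":[0,0,4],"twist":[0,0,0],"grip":1},{"translation":[0,0,4],"twist":[0,0,0],"grip":1},{"translation":[0,0,0],"twist":[0,0,0],"grip":1},{"translation":[0,0,0],"twist":[0,0,0],"grip":1},{"translation":[0,0,0],"twist":[0,0,0],"grip":1},{"translation":[0,0,0],"twist":[0,0,0],"grip":1},{"translation":[0,0,0],"twist":[0,0,0],"grip":1}]' 60
cat > e.py <<'E'
from h import *
import sys
t=np.array([float(x) for x in sys.argv[1:4]]); yaw=float(sys.argv[4])
s=robot.read_state(); M=R.from_rotvec(s['orientation']).as_matrix()
D=np.array([[np.cos(yaw),np.sin(yaw),0],[np.sin(yaw),-np.cos(yaw),0],[0,0,-1]])
print(round(s['t'],2),s['tool_pos'].round(4),'open',round(s['opening'],4),'shift mm',(M.T@(t-s['tool_pos'])*1000).round(1),'twist',R.from_matrix(M.T@D).as_rotvec().round(4),'F',np.round(s['force'],1),'T',np.round(s['wrist_torque'],2))
E
python3 e.py .565 -.2065 .075 -.09
```

```text
t: 4.15
tool_pos: [0.5657, -0.2081, 0.093]
orientation: [3.133, -0.145, 0.01]
force: [0.6, 0.7, -0.5]
opening: 0.093
4.15 [ 0.5657 -0.2081  0.093 ] open 0.093 shift mm [-0.9 -1.6 18. ] twist [ 0.0047 -0.0063 -0.0027] F [ 0.6  0.7 -0.5] T [ 0.02  0.02 -0.02]
```

```bash
python3 -m pendant '[{"translation":[-0.3,-0.5,4],"twist":[0.001,-0.002,-0.001],"grip":1},{"translation":[-0.3,-0.5,4],"twist":[0.001,-0.002,-0.001],"grip":1},{"translation":[0,0,4],"twist":[0.001,-0.001,0],"grip":1},{"translation":[0,0,4],"twist":[0,0,0],"grip":1},{"translation":[0,0,2],"twist":[0,0,0],"grip":1},{"translation":[0,0,0],"twist":[0,0,0],"grip":1},{"translation":[0,0,0],"twist":[0,0,0],"grip":1},{"translation":[0,0,0],"twist":[0,0,0],"grip":1},{"translation":[0,0,0],"twist":[0,0,0],"grip":1},{"translation":[0,0,0],"twist":[0,0,0],"grip":1}]' 60
python3 e.py .565 -.2065 .075 -.09
```

```text
t: 5.15
tool_pos: [0.5651, -0.2072, 0.0734]
orientation: [3.137, -0.143, 0.001]
force: [-0.3, -0.6, 1.2]
opening: 0.0929
5.15 [ 0.5651 -0.2072  0.0734] open 0.0929 shift mm [-0.2 -0.6 -1.6] twist [ 0.0014 -0.0009 -0.0008] F [-0.3 -0.6  1.2] T [ 0.08  0.02 -0.05]
```

```bash
python3 -m pendant '[{"translation":[0,-0.3,-0.7],"twist":[0,0,0],"grip":1},{"translation":[0,0,0],"twist":[0,0,0],"grip":-1},{"translation":[0,0,0],"twist":[0,0,0],"grip":-1},{"translation":[0,0,0],"twist":[0,0,0],"grip":-1},{"translation":[0,0,0],"twist":[0,0,0],"grip":-1},{"translation":[0,0,0],"twist":[0,0,0],"grip":-1},{"translation":[0,0,0],"twist":[0,0,0],"grip":-1},{"translation":[0,0,0],"twist":[0,0,0],"grip":-1},{"translation":[0,0,0],"twist":[0,0,0],"grip":-1},{"translation":[0,0,0],"twist":[0,0,0],"grip":-1}]' 60
python3 e.py .565 -.2065 .075 -.09
```

```text
t: 6.15
tool_pos: [0.5654, -0.207, 0.0746]
orientation: [3.137, -0.143, 0.002]
force: [0.7, 0.9, -0.8]
opening: 0.0254
6.15 [ 0.5654 -0.207   0.0746] open 0.0254 shift mm [-0.5 -0.4 -0.4] twist [ 0.0017 -0.0015 -0.0009] F [ 0.7  0.9 -0.8] T [ 0.05  0.01 -0.01]
```

```bash
python3 -m pendant '[{"translation":[0,0,0],"twist":[0,0,0],"grip":-1},{"translation":[0,0,0],"twist":[0,0,0],"grip":-1},{"translation":[0,0,0],"twist":[0,0,0],"grip":-1},{"translation":[0,0,-5],"twist":[0,0,0],"grip":-1},{"translation":[0,0,-15],"twist":[0,0,0],"grip":-1},{"translation":[0,0,-20],"twist":[0,0,0],"grip":-1},{"translation":[0,0,-20],"twist":[0,0,0],"grip":-1},{"translation":[0,0,-20],"twist":[0,0,0],"grip":-1},{"translation":[0,0,-15],"twist":[0,0,0],"grip":-1},{"translation":[0,0,-10],"twist":[0,0,0],"grip":-1}]' 60
python3 e.py .469 .077 .19 -.09
python3 - <<'E'
from h import *
P,d,p=cloud('w1')
# amber lane bottles in w1
for nm,c in dict(a1=(.529,.0713),a2=(.5695,.0667)).items():
    m=(np.hypot(P[...,0]-c[0],P[...,1]-c[1])<.03)&(P[...,2]>.106)&(P[...,2]<.14); q=P[m]
    if len(q): print(nm,len(q),q.mean(0).round(4),q.min(0).round(4),q.max(0).round(4))
E
```

```text
t: 7.15
tool_pos: [0.5641, -0.2062, 0.1865]
orientation: [3.138, -0.143, -0.001]
force: [0.5, 0.1, -1.3]
opening: 0.0145
7.15 [ 0.5641 -0.2062  0.1865] open 0.0145 shift mm [-120.3 -273.4   -3.6] twist [ 0.0008  0.0009 -0.0008] F [ 0.5  0.1 -1.3] T [0.01 0.   0.06]
a1 399 [0.5297 0.067  0.1185] [0.5181 0.0595 0.106 ] [0.5382 0.0781 0.1314]
a2 440 [0.571  0.063  0.1187] [0.5593 0.0559 0.106 ] [0.5805 0.0717 0.131 ]
```

Run:
```python
from h import *
_,_,i=snap('wrist','w2'); p,_,_=snap('side','s2')
P,d,q=cloud('w2')
cv2.imwrite('pics/w2c.png',np.hstack([cv2.resize(q[130:420,180:380,::-1],(400,580)),cv2.resize(p[50:195,230:330,::-1],(400,580))]))
print(robot.read_state()['opening'])
```

```text
0.014449596636834075
```

View pics/w2c.png

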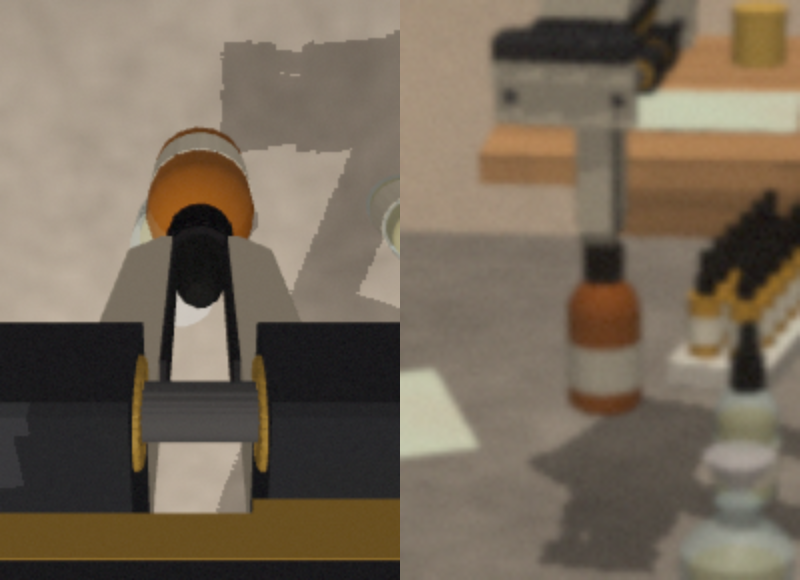

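Run:
```python
from h import *
for f in('s2','w2'):
    P,d,q=cloud(f)
    m=(np.hypot(P[...,0]-.564,P[...,1]+.206)<.03)&(P[...,2]<.3)&(P[...,2]>.02)
    for z in np.arange(.06,.24,.006):
        k=m&(abs(P[...,2]-z)<.003); Q=P[k]
        if len(Q)>4: print(f,round(z,3),len(Q),Q.min(0)[:2].round(3),Q.max(0)[:2].round(3),q[k].mean(0).astype(int))
```

```text
s2 0.114 8 [ 0.552 -0.194] [ 0.576 -0.187] [91 66 49]
s2 0.12 44 [ 0.544 -0.206] [ 0.582 -0.183] [92 59 37]
s2 0.126 44 [ 0.544 -0.208] [ 0.581 -0.184] [103  73  52]
s2 0.132 47 [ 0.544 -0.204] [ 0.584 -0.183] [125 114  98]
s2 0.138 47 [ 0.544 -0.205] [ 0.584 -0.185] [129 120 104]
s2 0.144 47 [ 0.543 -0.204] [ 0.584 -0.185] [128 119 103]
s2 0.15 49 [ 0.543 -0.207] [ 0.584 -0.182] [126 117 100]
s2 0.156 51 [ 0.544 -0.208] [ 0.584 -0.183] [106  79  57]
s2 0.162 49 [ 0.544 -0.208] [ 0.584 -0.184] [97 61 35]
s2 0.168 44 [ 0.544 -0.207] [ 0.583 -0.182] [96 59 33]
s2 0.174 55 [ 0.544 -0.207] [ 0.584 -0.183] [105  63  35]
s2 0.18 56 [ 0.546 -0.209] [ 0.581 -0.186] [117  68  35]
s2 0.186 48 [ 0.548 -0.214] [ 0.58  -0.189] [116  69  37]
s2 0.192 29 [ 0.554 -0.213] [ 0.575 -0.193] [55 43 34]
s2 0.198 31 [ 0.553 -0.211] [ 0.575 -0.193] [43 37 32]
s2 0.204 24 [ 0.554 -0.214] [ 0.574 -0.188] [42 37 32]
s2 0.21 24 [ 0.554 -0.207] [ 0.574 -0.193] [52 46 40]
s2 0.216 27 [ 0.554 -0.222] [ 0.575 -0.187] [87 78 65]
s2 0.222 28 [ 0.554 -0.219] [ 0.575 -0.183] [110 100  85]
s2 0.228 31 [ 0.554 -0.222] [ 
[... 585 characters left out ...]
0.186] [99 59 26]
w2 0.168 180 [ 0.56  -0.226] [ 0.584 -0.186] [103  62  27]
w2 0.174 366 [ 0.556 -0.226] [ 0.584 -0.185] [124  73  27]
w2 0.18 540 [ 0.556 -0.224] [ 0.582 -0.188] [140  81  26]
w2 0.186 282 [ 0.56 -0.22] [ 0.578 -0.191] [135  78  24]
w2 0.192 103 [ 0.566 -0.217] [ 0.575 -0.195] [19 16 15]
w2 0.198 105 [ 0.567 -0.216] [ 0.575 -0.196] [13 12 13]
w2 0.204 227 [ 0.567 -0.215] [ 0.575 -0.197] [23 21 22]
w2 0.21 197 [ 0.557 -0.22 ] [ 0.574 -0.193] [39 36 32]
w2 0.216 289 [ 0.556 -0.226] [ 0.575 -0.185] [71 65 58]
w2 0.222 351 [ 0.559 -0.228] [ 0.575 -0.185] [75 69 61]
w2 0.228 660 [ 0.556 -0.228] [ 0.575 -0.184] [61 57 51]
w2 0.234 298 [ 0.562 -0.228] [ 0.575 -0.184] [106  97  85]
```

Run:
```python
from h import *
for f,c,tz in(('w1',(.57,-.1868),.2064),('w2',(.564,-.206),.1865)):
    P,d,q=cloud(f); r=P-np.array([c[0],c[1],0])
    m=(abs(r[...,0])<.025)&(abs(r[...,1])<.08)
    for z in np.arange(-.006,.06,.004):
        k=m&(abs(P[...,2]-tz-z)<.002); Q=r[k]
        if len(Q)>4: print(f,round(z,3),len(Q),'L',np.round([Q[Q[:,1]>0][:,1].min(initial=9),Q[:,1].max()],3),'R',np.round([Q[:,1].min(),Q[Q[:,1]<0][:,1].max(initial=-9)],3),'x',Q[:,0].min().round(3),Q[:,0].max().round(3))
```

```text
w1 0.022 32 L [0.047 0.051] R [-0.053 -0.045] x -0.01 0.013
w1 0.026 158 L [0.046 0.056] R [-0.056 -0.045] x -0.011 0.014
w1 0.03 217 L [0.046 0.058] R [-0.061 -0.045] x -0.011 0.014
w1 0.034 237 L [0.046 0.06 ] R [-0.061 -0.045] x -0.011 0.014
w1 0.038 264 L [0.046 0.06 ] R [-0.06  -0.045] x -0.011 0.015
w1 0.042 292 L [0.046 0.061] R [-0.061 -0.045] x -0.011 0.015
w1 0.046 302 L [0.046 0.061] R [-0.062 -0.045] x -0.01 0.014
w1 0.05 335 L [0.045 0.06 ] R [-0.061 -0.045] x -0.011 0.015
w1 0.054 370 L [0.046 0.061] R [-0.063 -0.045] x -0.011 0.015
w1 0.058 384 L [0.045 0.061] R [-0.062 -0.045] x -0.011 0.015
w2 -0.006 361 L [0.    0.018] R [-0.017 -0.   ] x -0.006 0.017
w2 -0.002 298 L [0.    0.015] R [-0.014 -0.   ] x -0.004 0.015
w2 0.002 58 L [0.    0.012] R [-0.01 -0.  ] x 0.002 0.011
w2 0.006 70 L [0.    0.011] R [-0.011 -0.   ] x 0.003 0.011
w2 0.01 70 L [0.    0.011] R [-0.011 -0.   ] x 0.002 0.011
w2 0.014 68 L [0.    0.009] R [-0.01 -0.  ] x 0.004 0.011
w2 0.018 182 L [0.    0.009] R [-0.009 -0.   ] x 0.003 0.011
w2 0.022 100 L [0.    0.012] R [-0.011 -0.001] x 0.002 0.011
w2 0.026 190 L [0.    0.015] R [-0.016 -0.   ] x -0.008 0.011
w2 0.03 192 L [0.    0.021] R [-0.02 -0.  ] x -0.007 0.011
w2 0.034 222 L [0.    0.021] R [-0.022 -0.   ] x 0.001 0.011
w2 0.038 315 L [0.    0.022] R [-0.022 -0.   ] x -0.006 0.011
w2 0.042 445 L [0.    0.022] R [-0.022 -0.   ] x -0.008 0.011
w2 0.046 220 L [0.    0.022] R [-0.022 -0.   ] x -0.003 0.011
w2 0.05 219 L [0.007 0.022] R [-0.022 -0.007] x 0.003 0.011
w2 0.054 271 L [0.007 0.022] R [-0.023 -0.006] x -0.009 0.011
w2 0.058 256 L [0.007 0.022] R [-0.023 -0.007] x -0.007 0.011
```

The measurements show the real fingertips about 20 mm short of the reported TCP, both open and shut. The bottle is therefore held by its bulb, not its collar. I'll set it down and regrip lower.

```bash
python3 -m pendant '[{"translation":[0,0,15],"twist":[0,0,0],"grip":-1},{"translation":[0,0,18],"twist":[0,0,0],"grip":-1},{"translation":[0,0,18],"twist":[0,0,0],"grip":-1},{"translation":[0,0,18],"twist":[0,0,0],"grip":-1},{"translation":[0,0,15],"twist":[0,0,0],"grip":-1},{"translation":[0,0,9],"twist":[0,0,0],"grip":-1},{"translation":[0,0,5],"twist":[0,0,0],"grip":-1},{"translation":[0,0,2],"twist":[0,0,0],"grip":-1},{"translation":[0,0,0],"twist":[0,0,0],"grip":-1},{"translation":[0,0,0],"twist":[0,0,0],"grip":-1}]' 60
python3 e.py .565 -.2065 .075 -.09
```

```text
t: 8.25
tool_pos: [0.5623, -0.2048, 0.0754]
orientation: [-3.137, 0.142, 0.006]
force: [0.9, 0.4, -1.0]
opening: 0.0144
8.25 [ 0.5623 -0.2048  0.0754] open 0.0144 shift mm [2.8 1.5 0.4] twist [-0.0014  0.0042 -0.0005] F [ 0.9  0.4 -1. ] T [ 0.03  0.02 -0.  ]
```

```bash
python3 -m pendant '[{"translation":[0,0,0.6],"twist":[0,0,0],"grip":-1},{"translation":[0,0,0],"twist":[0,0,0],"grip":-1},{"translation":[0,0,0],"twist":[0,0,0],"grip":-0.1},{"translation":[0,0,0],"twist":[0,0,0],"grip":-0.1},{"translation":[0,0,0],"twist":[0,0,0],"grip":-0.1},{"translation":[0,0,0],"twist":[0,0,0],"grip":-0.1},{"translation":[0,0,0],"twist":[0,0,0],"grip":-0.1},{"translation":[0,0,0],"twist":[0,0,0],"grip":-0.1},{"translation":[0,0,0],"twist":[0,0,0],"grip":-0.1},{"translation":[0,0,0],"twist":[0,0,0],"grip":-0.1}]' 60
python3 - <<'E'
from h import *
snap('wrist','w3')
P,d,q=cloud('w3')
m=(np.hypot(P[...,0]-.563,P[...,1]+.205)<.035)&(P[...,2]<.14)
for lo,hi in((.1,.115),(.075,.09),(.035,.05),(.01,.025)):
    Q=P[m&(P[...,2]>lo)&(P[...,2]<hi)]
    if len(Q): print(lo,len(Q),Q.min(0).round(4),Q.max(0).round(4))
s=robot.read_state();print(s['tool_pos'],s['opening'])
E
```

```text
t: 9.25
tool_pos: [0.5623, -0.205, 0.0745]
orientation: [-3.137, 0.142, 0.006]
force: [0.2, -0.5, 0.2]
opening: 0.0422
0.1 1022 [ 0.5526 -0.2396  0.1001] [ 0.5747 -0.1719  0.115 ]
0.075 274 [ 0.5582 -0.2172  0.075 ] [ 0.5727 -0.1946  0.0899]
0.035 271 [ 0.5605 -0.2269  0.035 ] [ 0.5825 -0.1856  0.0499]
0.01 157 [ 0.565  -0.2266  0.0101] [ 0.5823 -0.1869  0.0249]
[ 0.56234825 -0.20498447  0.07453261] 0.04178710161966148
```

```bash
python3 -m pendant '[{"translation":[0,0.3,5],"twist":[0,0.001,0],"grip":-0.1},{"translation":[0,0.3,6],"twist":[0,0.001,0],"grip":-0.1},{"translation":[0,0,5],"twist":[0,0.001,0],"grip":-0.1},{"translation":[0,0,2],"twist":[0,0,0],"grip":-0.1},{"translation":[0,0,0],"twist":[0,0,0],"grip":-0.1},{"translation":[0,0,0],"twist":[0,0,0],"grip":-1},{"translation":[0,0,0],"twist":[0,0,0],"grip":-1},{"translation":[0,0,0],"twist":[0,0,0],"grip":-1},{"translation":[0,0,0],"twist":[0,0,0],"grip":-1},{"translation":[0,0,0],"twist":[0,0,0],"grip":-1}]' 60
python3 e.py .565 -.2065 .075 -.09
```

```text
t: 10.3
tool_pos: [0.5618, -0.2054, 0.0544]
orientation: [-3.137, 0.142, 0.002]
force: [-0.7, 0.8, -0.7]
opening: 0.0211
10.3 [ 0.5618 -0.2054  0.0544] open 0.0211 shift mm [  3.2   0.7 -20.6] twist [-0.0015  0.0016 -0.0007] F [-0.7  0.8 -0.7] T [ 0.05 -0.02  0.01]
```

```bash
python3 -m pendant '[{"translation":[0,0,0],"twist":[0,0,0],"grip":-1},{"translation":[0,0,-8],"twist":[0,0,0],"grip":-1},{"translation":[0,0,-20],"twist":[0,0,0],"grip":-1},{"translation":[0,0,-25],"twist":[0,0,0],"grip":-1},{"translation":[0,0,-25],"twist":[0,0,0],"grip":-1},{"translation":[-3,-6,-20],"twist":[0,0,0],"grip":-1},{"translation":[-6,-15,-8],"twist":[0,0,0],"grip":-1},{"translation":[-10,-24,0],"twist":[0,0,0],"grip":-1},{"translation":[-12,-27,0],"twist":[0,0,0],"grip":-1},{"translation":[-12,-27,0],"twist":[0,0,0],"grip":-1}]' 60
python3 e.py .469 .0755 .16 -.09
```

```text
t: 11.3
tool_pos: [0.5282, -0.1037, 0.1702]
orientation: [-3.138, 0.15, -0.003]
force: [0.3, 0.1, 0.5]
opening: 0.0208
11.3 [ 0.5282 -0.1037  0.1702] open 0.0208 shift mm [ -76.1 -172.7   10.1] twist [-0.0002 -0.002  -0.0057] F [0.3 0.1 0.5] T [ 0.08 -0.01 -0.03]
```

```bash
python3 -m pendant '[{"translation":[-10,-24,0],"twist":[0,0,-0.001],"grip":-1},{"translation":[-10,-24,0],"twist":[0,0,-0.001],"grip":-1},{"translation":[-10,-24,0],"twist":[0,0,-0.001],"grip":-1},{"translation":[-10,-24,0],"twist":[0,0,-0.001],"grip":-1},{"translation":[-9,-20,2],"twist":[0,0,0],"grip":-1},{"translation":[-7,-14,2],"twist":[0,0,0],"grip":-1},{"translation":[-5,-8,2],"twist":[0,0,0],"grip":-1},{"translation":[-4,-4,1],"twist":[0,0,0],"grip":-1},{"translation":[0,0,0],"twist":[0,0,0],"grip":-1},{"translation":[0,0,0],"twist":[0,0,0],"grip":-1}]' 60
python3 e.py .469 .0755 .16 -.09
python3 - <<'E'
from h import *
snap('wrist','w4'); snap('side','s4')
E
```

```text
t: 12.3
tool_pos: [0.4747, 0.052, 0.1698]
orientation: [-3.138, 0.139, -0.017]
force: [-0.0, -0.2, -0.4]
opening: 0.0209
12.3 [0.4747 0.052  0.1698] open 0.0209 shift mm [ -7.9 -22.9   9.7] twist [-0.0008 -0.0105  0.0017] F [-0.  -0.2 -0.4] T [0.02 0.06 0.01]
```

View pics/w4.png

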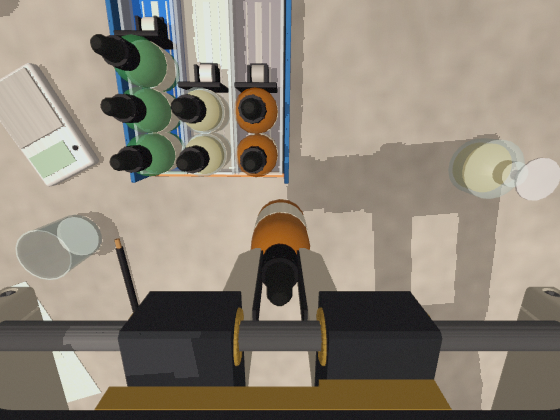

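The wrist picture shows the held bottle at (280,235), in front of the amber lane, with amber_1 at (257,157) and amber_2 at (257,107). The next step is to measure both from this same view.

```bash
cat > m.py <<'E'
from h import *
from scipy.optimize import least_squares
def circ(Q,r): # fit centre of a known radius
    f=least_squares(lambda c:np.hypot(Q[:,0]-c[0],Q[:,1]-c[1])-r,Q[:,:2].mean(0)-[.01,0],loss='soft_l1',f_scale=.001); return f.x,np.abs(f.fun).mean()
def axis(f,c,base):
    P,d,q=cloud(f); z=P[...,2]-base
    m=(np.hypot(P[...,0]-c[0],P[...,1]-c[1])<.026)
    for lo,hi,r in((.004,.028,.021),(.03,.054,.021),(.076,.092,.011),(.1,.112,.0085)):
        Q=P[m&(z>lo)&(z<hi)]
        if len(Q)>25: x,e=circ(Q,r); print(f,'h',lo,len(Q),x.round(4),'res',e.round(4))
E
python3 - <<'E'
from m import *
for n,c,b in(('a1',(.529,.070),.012),('a2',(.570,.066),.012),('c1',(.532,.122),.012),('c2',(.575,.119),.012),('new',(.475,.052),.1154)):
    print(n); axis('w4',c,b)
P,d,q=cloud('w4')
m=(np.hypot(P[...,0]-.475,P[...,1]-.052)<.022)&(P[...,2]>.08)
print('new min z',np.sort(P[m][:,2])[:5])
# held bottle from side
axis('s4',(.475,.052),.1154)
# walls/pusher: pts in lane area
k=(P[...,0]>.585)&(P[...,0]<.64)&(abs(P[...,1]-.062)<.04)
for y in np.arange(.02,.105,.003):
    Q=P[k&(abs(P[...,1]+.09*(P[...,0]-.61)-y)<.0015)]
    if len(Q): print(round(y,3),len(Q),Q[:,2].min().round(3),Q[:,2].max().round(3),np.median(Q[:,2]).round(3))
E
```

```text
a1
w4 h 0.004 80 [0.5261 0.0675] res 0.0019
w4 h 0.03 58 [0.528  0.0714] res 0.0003
w4 h 0.076 51 [0.5282 0.0712] res 0.0003
w4 h 0.1 63 [0.5267 0.0725] res 0.0004
a2
w4 h 0.004 95 [0.5705 0.0626] res 0.0012
w4 h 0.03 222 [0.5726 0.0659] res 0.0016
w4 h 0.076 41 [0.5624 0.0512] res 0.0045
w4 h 0.1 58 [0.5632 0.0565] res 0.0028
c1
w4 h 0.004 259 [0.5303 0.1208] res 0.0018
w4 h 0.03 199 [0.5331 0.1242] res 0.0004
w4 h 0.076 125 [0.5331 0.1239] res 0.0003
w4 h 0.1 112 [0.5324 0.1258] res 0.0004
c2
w4 h 0.004 219 [0.5755 0.1179] res 0.0019
w4 h 0.03 397 [0.5764 0.1198] res 0.0015
w4 h 0.076 141 [0.5707 0.1017] res 0.0034
w4 h 0.1 114 [0.5716 0.1073] res 0.0021
new
w4 h 0.004 327 [0.4744 0.0519] res 0.0002
w4 h 0.03 527 [0.474  0.0522] res 0.0003
w4 h 0.076 800 [0.4749 0.0525] res 0.004
w4 h 0.1 1058 [0.4847 0.0497] res 0.0067
new min z [0.11647677 0.11767837 0.117993   0.11813958 0.11829171]
s4 h 0.004 262 [0.4748 0.0506] res 0.0009
s4 h 0.03 292 [0.4745 0.0507] res 0.0009
s4 h 0.076 81 [0.4743 0.0631] res 0.0033
s4 h 0.1 66 [0.475  0.0675] res 0.0068
0.02 10 -0.002 0.001 -0.001
0.023 94 -0.002 0.001 -0.0
0.026 140 -0.002 0.002 -0.0
0.029 82 -0.002 0.045 -0.0
0.032 194 0.043 0.047 0.046
0.035 205 0.004 0.048 0.045
0.038 182 0.004 0.038 0.035
0.041 173 0.01 0.037 0.012
0.044 121 0.01 0.065 0.012
0.047 167 0.009 0.065 0.012
0.05 162 0.009 0.065 0.012
0.053 174 0.01 0.075 0.013
0.056 135 0.01 0.079 0.017
0.059 136 0.01 0.079 0.033
0.062 146 0.011 0.08 0.033
0.065 151 0.011 0.082 0.033
0.068 152 0.01 0.082 0.033
0.071 149 0.01 0.08 0.022
0.074 108 0.01 0.078 0.037
0.077 115 0.01 0.075 0.012
0.08 136 0.01 0.065 0.012
0.083 127 0.01 0.065 0.012
0.086 278 0.01 0.038 0.022
0.089 131 0.032 0.038 0.036
0.092 221 0.029 0.038 0.035
0.095 13 0.035 0.037 0.036
0.098 159 0.009 0.065 0.013
0.101 123 0.01 0.065 0.012
0.104 29 0.01 0.014 0.012
```

```bash
python3 - <<'E'
from h import *
yaw=-.09; c=np.array([.528,.0713])
for f in('w4','top0','s4'):
    P,d,q=cloud(f); r=P[...,:2]-c; X=r[...,0]*np.cos(yaw)+r[...,1]*np.sin(yaw)-.066; Y=-r[...,0]*np.sin(yaw)+r[...,1]*np.cos(yaw)
    for x in np.arange(-.106,-.076,.003):
        k=(abs(X-x)<.0015)&(abs(Y)<.017)&(P[...,2]<.06)
        if k.sum(): print(f,round(x,3),k.sum(),P[...,2][k].min().round(3),P[...,2][k].max().round(3),q[k].mean(0).astype(int))
E
python3 e.py .4785 .0758 .1 -.09
```

```text
w4 -0.106 58 -0.002 0.001 [204 190 172]
w4 -0.103 76 -0.002 0.001 [204 190 172]
w4 -0.1 58 -0.002 0.002 [196 180 162]
w4 -0.097 21 0.008 0.012 [220 149  87]
w4 -0.094 13 0.009 0.011 [220 152  96]
w4 -0.091 3 0.035 0.036 [223 199 177]
w4 -0.088 25 0.016 0.037 [181 164 148]
w4 -0.085 3 0.012 0.012 [120 107 103]
top0 -0.106 16 -0.003 0.004 [148 134 116]
top0 -0.103 18 -0.003 0.003 [147 134 116]
top0 -0.1 16 -0.002 0.004 [138 125 108]
top0 -0.097 20 -0.003 0.006 [125  99  81]
top0 -0.094 20 0.002 0.012 [129  81  54]
top0 -0.091 24 0.003 0.028 [106  72  52]
top0 -0.088 26 0.003 0.039 [112  99  88]
top0 -0.085 18 0.03 0.055 [99 90 78]
top0 -0.082 13 0.01 0.059 [91 81 70]
top0 -0.079 6 0.014 0.057 [79 66 54]
s4 -0.106 16 -0.002 0.003 [150 137 122]
s4 -0.103 14 -0.001 0.002 [150 137 122]
s4 -0.1 19 -0.001 0.003 [145 132 117]
s4 -0.097 30 0.0 0.012 [112  85  68]
s4 -0.094 13 0.009 0.012 [143  83  52]
s4 -0.091 47 0.006 0.039 [101  66  49]
s4 -0.088 27 0.006 0.051 [119 106  99]
s4 -0.085 35 0.031 0.059 [122 113 100]
s4 -0.082 27 0.031 0.059 [134 120 101]
s4 -0.079 16 0.032 0.058 [131 116  96]
12.4 [0.4748 0.0518 0.1697] open 0.0207 shift mm [  0.8 -24.2  69.7] twist [-0.0008 -0.0104  0.0012] F [ 0.2 -0.1 -1.6] T [0.03 0.03 0.04]
```

```bash
python3 -m pendant '[{"translation":[-1,-7,0],"twist":[0,-0.004,0],"grip":-1},{"translation":[0,-7,4],"twist":[0,-0.004,0],"grip":-1},{"translation":[0,-6,10],"twist":[0,-0.002,0],"grip":-1},{"translation":[0,-3,13],"twist":[0,0,0],"grip":-1},{"translation":[0,0,13],"twist":[0,0,0],"grip":-1},{"translation":[0,0,12],"twist":[0,0,0],"grip":-1},{"translation":[0,0,8],"twist":[0,0,0],"grip":-1},{"translation":[0,0,4],"twist":[0,0,0],"grip":-1},{"translation":[0,0,0],"twist":[0,0,0],"grip":-1},{"translation":[0,0,0],"twist":[0,0,0],"grip":-1}]' 60
python3 e.py .4785 .0758 .0944 -.09
```

```text
t: 13.4
tool_pos: [0.4746, 0.0756, 0.0974]
orientation: [-3.138, 0.142, 0.008]
force: [1.2, 0.8, -1.2]
opening: 0.0207
13.4 [0.4746 0.0756 0.0974] open 0.0207 shift mm [ 3.9 -0.6  3. ] twist [ 0.0001  0.005  -0.0006] F [ 1.2  0.8 -1.2] T [-0.01  0.01  0.  ]
```

```bash
python3 -m pendant '[{"translation":[2,-0.3,2],"twist":[0,0.002,0],"grip":-1},{"translation":[2,-0.3,1],"twist":[0,0.002,0],"grip":-1},{"translation":[2,0,0],"twist":[0,0,0],"grip":-1},{"translation":[2,0,0],"twist":[0,0,0],"grip":-1},{"translation":[2,0,0],"twist":[0,0,0],"grip":-1},{"translation":[2,0,0],"twist":[0,0,0],"grip":-1},{"translation":[2,0,0],"twist":[0,0,0],"grip":-1},{"translation":[2,0,0],"twist":[0,0,0],"grip":-1},{"translation":[2,0,0],"twist":[0,0,0],"grip":-1},{"translation":[2,0,0],"twist":[0,0,0],"grip":-1}]' 60
python3 e.py .528 .0713 .0944 -.09
python3 - <<'E'
from m import *
snap('wrist','w5'); s=robot.read_state(); t=s['tool_pos']
axis('w5',t[:2],t[2]-.0544); print('a1'); axis('w5',t[:2]+[.042,-.0037],.012)
E
```

```text
t: 14.4
tool_pos: [0.4914, 0.0749, 0.0954]
orientation: [-3.138, 0.142, 0.018]
force: [-9.9, 0.3, 6.1]
opening: 0.021
14.4 [0.4914 0.0749 0.0954] open 0.021 shift mm [36.8  0.3  0.6] twist [ 0.0001  0.0113 -0.0005] F [-9.9  0.3  6.1] T [0.13 2.11 0.02]
w5 h 0.004 122 [0.4864 0.0752] res 0.0004
w5 h 0.03 370 [0.4879 0.0754] res 0.0003
w5 h 0.076 762 [0.4923 0.0753] res 0.0043
w5 h 0.1 998 [0.5024 0.0714] res 0.0068
a1
w5 h 0.004 245 [0.5331 0.0725] res 0.0033
w5 h 0.03 131 [0.528  0.0713] res 0.0002
w5 h 0.076 315 [0.523  0.0722] res 0.0044
w5 h 0.1 170 [0.5266 0.0714] res 0.0004
```

```bash
python3 -m pendant '[{"translation":[1.5,0,0],"twist":[0,0.01,0],"grip":-1},{"translation":[1.5,0,0],"twist":[0,0.01,0],"grip":-1},{"translation":[1.5,0,0],"twist":[0,0.01,0],"grip":-1},{"translation":[1.5,0,0],"twist":[0,0.01,0],"grip":-1},{"translation":[1.5,0,0],"twist":[0,0.01,0],"grip":-1},{"translation":[2,0,0],"twist":[0,0.01,0],"grip":-1},{"translation":[2,0,0],"twist":[0,0,0],"grip":-1},{"translation":[2,0,0],"twist":[0,0,0],"grip":-1},{"translation":[0,0,0],"twist":[0,0,0],"grip":-1},{"translation":[0,0,0],"twist":[0,0,0],"grip":-1}]' 60
python3 e.py .528 .0713 .0944 -.09
python3 - <<'E'
from m import *
snap('wrist','w6'); s=robot.read_state(); t=s['tool_pos']
axis('w6',t[:2],t[2]-.0544); print('a1'); axis('w6',t[:2]+[.04,-.0037],.012)
P,d,q=cloud('w6')
cv2.imwrite('pics/w6c.png',cv2.resize(q[20:320,180:400,::-1],None,fx=2,fy=2)[:600])
E
```

```text
t: 15.45
tool_pos: [0.4882, 0.0754, 0.0911]
orientation: [3.136, -0.139, 0.017]
force: [-3.6, 0.9, 0.5]
opening: 0.0207
15.45 [0.4882 0.0754 0.0911] open 0.0207 shift mm [40.1  0.6 -2.8] twist [ 0.002  -0.011   0.0012] F [-3.6  0.9  0.5] T [ 0.05  0.71 -0.06]
w6 h 0.004 138 [0.4864 0.0754] res 0.0002
w6 h 0.03 451 [0.4865 0.0757] res 0.0002
w6 h 0.076 775 [0.4884 0.0762] res 0.0041
w6 h 0.1 1040 [0.4906 0.0733] res 0.0072
a1
w6 h 0.004 195 [0.5297 0.0734] res 0.0028
w6 h 0.03 135 [0.5277 0.0715] res 0.0009
w6 h 0.076 489 [0.5167 0.0728] res 0.0043
w6 h 0.1 160 [0.5265 0.0715] res 0.0004
```

View pics/w6c.png

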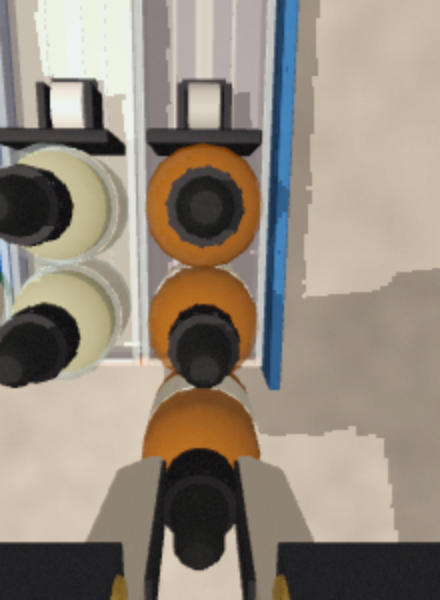

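```bash
python3 -m pendant '[{"translation":[0,0,-3],"twist":[0,0,0],"grip":-1},{"translation":[1,0,-1],"twist":[0,0.003,0],"grip":-1},{"translation":[2,0,0],"twist":[0,0.004,0],"grip":-1},{"translation":[3,0,0],"twist":[0,0.006,0],"grip":-1},{"translation":[4,0,0],"twist":[0,0.006,0],"grip":-1},{"translation":[4,0,0],"twist":[0,0.006,0],"grip":-1},{"translation":[4,0,0],"twist":[0,0.006,0],"grip":-1},{"translation":[4,0,0],"twist":[0,0.006,0],"grip":-1},{"translation":[4,0,0],"twist":[0,0.006,0],"grip":-1},{"translation":[4,0,0],"twist":[0,0.006,0],"grip":-1}]' 60
python3 e.py .528 .0713 .0954 -.09
python3 - <<'E'
from m import *
snap('wrist','w7'); s=robot.read_state(); t=s['tool_pos']
axis('w7',t[:2],t[2]-.0544); print('a1'); axis('w7',t[:2]+[.04,-.0037],.012)
E
```

```text
t: 16.5
tool_pos: [0.5105, 0.0738, 0.096]
orientation: [3.133, -0.138, 0.067]
force: [-6.9, 1.0, 2.3]
opening: 0.0201
16.5 [0.5105 0.0738 0.096 ] open 0.0201 shift mm [17.6  0.9  1.4] twist [ 0.0025 -0.043   0.002 ] F [-6.9  1.   2.3] T [0.21 1.59 0.01]
w7 h 0.004 27 [0.4865 0.0758] res 0.0041
w7 h 0.03 381 [0.5143 0.0724] res 0.0035
w7 h 0.076 1098 [0.5204 0.0735] res 0.0036
w7 h 0.1 905 [0.5167 0.0718] res 0.0075
a1
w7 h 0.004 242 [0.5521 0.0711] res 0.0033
w7 h 0.03 143 [0.528  0.0713] res 0.0002
w7 h 0.076 185 [0.5286 0.0713] res 0.0014
w7 h 0.1 232 [0.543  0.0705] res 0.0073
```

Run:
```python
from h import *
q=cv2.imread('pics/w7.png'); snap('side','s7'); p=cv2.imread('pics/s7.png')
cv2.imwrite('pics/w7c.png',np.hstack([cv2.resize(q[20:300,180:380],(400,560)),cv2.resize(p[180:300,220:306],(400,560))]))
```

```text
(no output)
```

View pics/w7c.png

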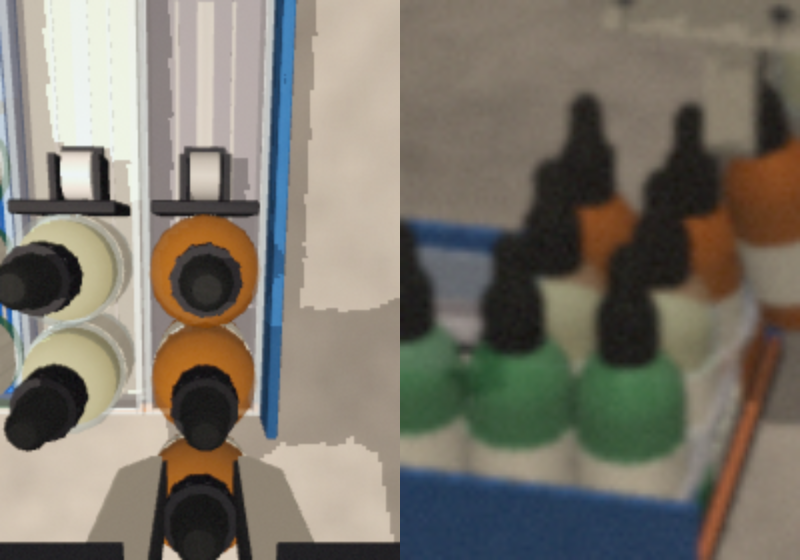

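```bash
cat > cyl.py <<'E'
from h import *
from scipy.optimize import least_squares
def prof(f,x0,x1,y0,y1,z0,z1):
    P,d,q=cloud(f); q=q.astype(int)
    for z in np.arange(z0,z1,.005):
        k=(P[...,0]>x0)&(P[...,0]<x1)&(P[...,1]>y0)&(P[...,1]<y1)&(abs(P[...,2]-z)<.0025)
        Q=P[k]
        if len(Q)>4: print(f,round(z,4),len(Q),'x',Q[:,0].min().round(4),Q[:,0].max().round(4),'y',Q[:,1].min().round(4),Q[:,1].max().round(4),q[k].mean(0).astype(int))
E
python3 - <<'E'
from cyl import *
prof('s7',.44,.506,.05,.11,.015,.125)
prof('w7',.46,.5065,.03,.1,.02,.125)
E
```

```text
s7 0.015 9 x 0.5013 0.5051 y 0.0534 0.1097 [80 49 33]
s7 0.02 14 x 0.5013 0.5053 y 0.0527 0.0948 [78 50 35]
s7 0.025 18 x 0.5023 0.506 y 0.0557 0.0941 [89 59 43]
s7 0.035 11 x 0.5039 0.5059 y 0.0576 0.0857 [116 106 102]
s7 0.045 5 x 0.4906 0.4986 y 0.0844 0.0912 [74 51 41]
s7 0.05 31 x 0.4672 0.5006 y 0.0829 0.0967 [91 60 40]
s7 0.055 54 x 0.4622 0.5023 y 0.0775 0.0984 [102  67  45]
s7 0.06 60 x 0.4623 0.5042 y 0.0729 0.0986 [115  92  72]
s7 0.065 49 x 0.4643 0.5039 y 0.0763 0.098 [137 124 106]
s7 0.07 54 x 0.4645 0.5037 y 0.0739 0.0994 [146 136 119]
s7 0.075 56 x 0.4663 0.5059 y 0.0729 0.0975 [142 132 115]
s7 0.08 59 x 0.468 0.5056 y 0.0721 0.0985 [141 131 113]
s7 0.085 61 x 0.47 0.5054 y 0.0786 0.098 [130 110  89]
s7 0.09 50 x 0.4703 0.5055 y 0.0735 0.0963 [113  80  54]
s7 0.095 51 x 0.4722 0.5052 y 0.067 0.0982 [102  61  33]
s7 0.1 54 x 0.4723 0.5054 y 0.0756 0.0976 [103  61  32]
s7 0.105 50 x 0.4742 0.5054 y 0.0754 0.096 [108  62  31]
s7 0.11 64 x 0.4761 0.5058 y 0.0676 0.0967 [116  66  33]
s7 0.115 66 x 0.4799 0.5059 y 0.0697 0.0919 [124  69  33]
s7 0.12 36 x 0.4847 0.5055 y 0.068 0.0909 [94 57 33]
w7 0.02 9 x 0.4974 0.5061 y 0.0453 0.0459 [ 85  97 112]
w7 0.03 12 x 0.4969 0.5064 y 0.0452 0.0461 [31 55 81]
w7 0.035 37 x 0.495 0.5061 y 0.045 0.0543 [193 184 175]
w7 0.04 13 x 0.4955 0.5055 y 0.0454 0.0464 [38 59 83]
w7 0.045 81 x 0.4944 0.5063 y 0.0408 0.0843 [ 52  93 133]
w7 0.065 9 x 0.4968 0.5062 y 0.0578 0.0891 [141 131 114]
w7 0.07 6 x 0.5006 0.5057 y 0.0595 0.0899 [144 135 118]
w7 0.08 12 x 0.5014 0.5064 y 0.0579 0.0916 [169 152 130]
w7 0.11 14 x 0.4786 0.5058 y 0.0646 0.0887 [154 105  62]
w7 0.115 26 x 0.4834 0.5063 y 0.0647 0.0883 [148  88  33]
w7 0.12 6 x 0.5043 0.5064 y 0.0646 0.0852 [53 36 25]
```

The row hasn't moved. The held bottle has swung about 0.24 rad in the grip (top forward), because the jaw axis lies across the lane. I'll back off, set it down upright on the table, and regrip with the jaws along the lane. The flat pads then resist that swing, and the 20 mm gap between collars leaves room for a finger.

```bash
python3 -m pendant '[{"translation":[-6,0,-2],"twist":[0,0,0],"grip":-1},{"translation":[-12,0,-1],"twist":[0,0.02,0],"grip":-1},{"translation":[-14,0,0],"twist":[0,0.05,0],"grip":-1},{"translation":[-14,0,0],"twist":[0,0.06,0],"grip":-1},{"translation":[-10,0,0],"twist":[0,0.05,0],"grip":-1},{"translation":[-6,0,0],"twist":[0,0.03,0],"grip":-1},{"translation":[-2,0,0],"twist":[0,0.01,0],"grip":-1},{"translation":[0,0,0],"twist":[0,0,0],"grip":-1},{"translation":[0,0,0],"twist":[0,0,0],"grip":-1},{"translation":[0,0,0],"twist":[0,0,0],"grip":-1}]' 60
python3 e.py .45 .078 .0954 -.09
python3 - <<'E'
from cyl import *
snap('side','s8')
prof('s8',.39,.5,.05,.11,.015,.125)
E
```

```text
t: 17.6
tool_pos: [0.4533, 0.0793, 0.0979]
orientation: [3.093, -0.138, 0.453]
force: [-0.2, -0.4, -0.7]
opening: 0.0207
17.6 [0.4533 0.0793 0.0979] open 0.0207 shift mm [-3.8  1.6  1.5] twist [-0.0005 -0.2911  0.0011] F [-0.2 -0.4 -0.7] T [ 0.01  0.16 -0.  ]
s8 0.045 28 x 0.4216 0.462 y 0.0816 0.101 [92 61 41]
s8 0.05 53 x 0.4217 0.4622 y 0.0773 0.1012 [93 58 35]
s8 0.055 51 x 0.4202 0.4599 y 0.0796 0.1013 [109  86  67]
s8 0.06 50 x 0.4203 0.4601 y 0.0836 0.1027 [130 120 104]
s8 0.065 54 x 0.4205 0.4602 y 0.0849 0.1027 [132 124 108]
s8 0.07 54 x 0.4192 0.4605 y 0.0814 0.1033 [132 123 107]
s8 0.075 56 x 0.4193 0.4606 y 0.0836 0.1029 [132 123 107]
s8 0.08 58 x 0.4194 0.4609 y 0.0816 0.1028 [126 112  95]
s8 0.085 60 x 0.4196 0.4589 y 0.0837 0.1041 [102  69  44]
s8 0.09 53 x 0.4197 0.4591 y 0.0844 0.1034 [97 59 34]
s8 0.095 51 x 0.4184 0.4594 y 0.0799 0.1019 [97 59 33]
s8 0.1 71 x 0.4185 0.4596 y 0.0795 0.1031 [102  61  33]
s8 0.105 71 x 0.4205 0.4581 y 0.0737 0.1008 [114  67  35]
s8 0.11 73 x 0.4207 0.4562 y 0.0737 0.0997 [122  71  37]
s8 0.115 54 x 0.4245 0.4527 y 0.0774 0.0971 [122  72  39]
s8 0.12 23 x 0.4266 0.4539 y 0.0643 0.0989 [67 56 46]
```

Run:
```python
from h import *
s=robot.read_state(); M=R.from_rotvec(s['orientation']).as_matrix(); print(M.T@[0,0,-40],M.T@[-.2,0,-1])
```

```text
[-1.14810858e+01  1.33006924e-02  3.83168956e+01] [-0.47785308  0.01809248  0.90073808]
```

```bash
python3 -m pendant '[{"translation":[-1.1,0,3.8],"twist":[0,-0.01,0],"grip":-1},{"translation":[-1.7,0,5.7],"twist":[0,-0.01,0],"grip":-1},{"translation":[-1.7,0,5.7],"twist":[0,-0.01,0],"grip":-1},{"translation":[-1.7,0,5.7],"twist":[0,0,0],"grip":-1},{"translation":[-1.7,0,5.7],"twist":[0,0,0],"grip":-1},{"translation":[-1.3,0,4.5],"twist":[0,0,0],"grip":-1},{"translation":[-0.9,0,3],"twist":[0,0,0],"grip":-1},{"translation":[-0.6,0,2],"twist":[0,0,0],"grip":-1},{"translation":[-0.3,0,1],"twist":[0,0,0],"grip":-1},{"translation":[0,0,0],"twist":[0,0,0],"grip":-1}]' 60
python3 e.py .45 .078 .0554 -.09
python3 - <<'E'
from cyl import *
snap('side','s9')
prof('s9',.39,.5,.05,.11,.0,.03);prof('s9',.39,.5,.05,.11,.045,.07)
E
```

```text
t: 18.65
tool_pos: [0.454, 0.0789, 0.0562]
orientation: [3.101, -0.139, 0.403]
force: [0.1, 0.2, -0.9]
opening: 0.0204
18.65 [0.454  0.0789 0.0562] open 0.0204 shift mm [-4.   1.3 -0.2] twist [ 0.     -0.2583  0.0004] F [ 0.1  0.2 -0.9] T [ 0.05  0.18 -0.  ]
s9 0.0 760 x 0.3901 0.4991 y 0.05 0.11 [126 115 102]
s9 0.005 96 x 0.394 0.4999 y 0.0501 0.11 [108  87  71]
s9 0.01 73 x 0.4218 0.4997 y 0.0503 0.1015 [105  67  45]
s9 0.015 47 x 0.4203 0.4998 y 0.064 0.1031 [120  99  80]
s9 0.02 47 x 0.4204 0.4591 y 0.0856 0.102 [129 120 104]
s9 0.025 49 x 0.419 0.4595 y 0.0811 0.1014 [132 123 107]
s9 0.045 54 x 0.4197 0.4598 y 0.0838 0.1017 [101  66  41]
s9 0.05 57 x 0.4199 0.4603 y 0.0808 0.102 [97 60 34]
s9 0.055 57 x 0.4202 0.4606 y 0.0773 0.1026 [99 60 33]
s9 0.06 58 x 0.4203 0.4585 y 0.0834 0.1022 [105  61  33]
s9 0.065 74 x 0.4205 0.4588 y 0.0758 0.1015 [114  66  34]
s9 0.07 71 x 0.4226 0.4554 y 0.0752 0.0999 [119  67  33]
```

```bash
python3 -m pendant '[{"translation":[-0.3,0,1],"twist":[0,0,0],"grip":-1},{"translation":[-0.3,0,1],"twist":[0,0,0],"grip":-1},{"translation":[-0.2,0,0.6],"twist":[0,0,0],"grip":-1},{"translation":[0,0,0],"twist":[0,0,0],"grip":-1},{"translation":[0,0,0],"twist":[0,0,0],"grip":-0.1},{"translation":[0,0,0],"twist":[0,0,0],"grip":-0.1},{"translation":[0,0,0],"twist":[0,0,0],"grip":-0.1},{"translation":[0,0,0],"twist":[0,0,0],"grip":-0.1},{"translation":[0,0,0],"twist":[0,0,0],"grip":0},{"translation":[0,0,0],"twist":[0,0,0],"grip":0}]' 60
python3 e.py .44 .079 .14 -.09
python3 - <<'E'
from cyl import *
snap('side','s10')
prof('s10',.39,.49,.05,.11,.01,.03);prof('s10',.39,.49,.05,.11,.05,.1)
E
```

```text
t: 19.7
tool_pos: [0.455, 0.0791, 0.0548]
orientation: [3.101, -0.139, 0.407]
force: [-0.3, -0.5, -0.3]
opening: 0.0463
19.7 [0.455  0.0791 0.0548] open 0.0463 shift mm [  7.6   1.4 -86.2] twist [-0.0003 -0.2609  0.0005] F [-0.3 -0.5 -0.3] T [0.07 0.13 0.08]
s10 0.01 55 x 0.4202 0.461 y 0.0798 0.1026 [97 64 42]
s10 0.015 47 x 0.4204 0.4611 y 0.0812 0.1013 [119 101  84]
s10 0.02 53 x 0.4205 0.4611 y 0.085 0.1032 [130 121 105]
s10 0.025 53 x 0.4207 0.4613 y 0.0822 0.1014 [130 121 106]
s10 0.05 52 x 0.4202 0.4599 y 0.0818 0.1027 [98 59 33]
s10 0.055 52 x 0.4202 0.46 y 0.0816 0.1013 [98 59 33]
s10 0.06 67 x 0.4204 0.4606 y 0.0794 0.1014 [105  62  33]
s10 0.065 72 x 0.4224 0.4607 y 0.0748 0.1004 [113  66  36]
s10 0.07 43 x 0.4245 0.4545 y 0.0759 0.0976 [120  69  36]
s10 0.075 19 x 0.4283 0.4403 y 0.079 0.0939 [105  62  34]
s10 0.08 16 x 0.4302 0.4576 y 0.0533 0.1074 [63 53 44]
s10 0.085 12 x 0.4303 0.4558 y 0.0533 0.1095 [64 58 51]
s10 0.09 10 x 0.4306 0.4578 y 0.052 0.1083 [72 65 58]
s10 0.095 12 x 0.4307 0.4562 y 0.0523 0.1066 [87 79 70]
```

```bash
python3 -m pendant '[{"translation":[0,0,-15],"twist":[0,0,0],"grip":0},{"translation":[0,0,-20],"twist":[0,0,0],"grip":0},{"translation":[0,0,-20],"twist":[0,-0.04,0],"grip":0},{"translation":[0,0,-20],"twist":[0,-0.07,0],"grip":0},{"translation":[0,0,-10],"twist":[0,-0.07,0],"grip":0},{"translation":[0,0,0],"twist":[0,-0.06,0],"grip":0},{"translation":[0,0,0],"twist":[0,-0.02,0.08],"grip":0},{"translation":[0,0,0],"twist":[0,0,0.14],"grip":0},{"translation":[0,0,0],"twist":[0,0,0.14],"grip":0},{"translation":[0,0,0],"twist":[0,0,0.14],"grip":0}]' 60
python3 e.py .4405 .080 .13 -1.661; python3 -c "
from h import *
print(robot.read_state()['q'])"
```

```text
t: 20.75
tool_pos: [0.4344, 0.081, 0.1404]
orientation: [2.998, -0.935, -0.015]
force: [0.6, -0.2, 0.6]
opening: 0.0464
20.75 [0.4344 0.081  0.1404] open 0.0464 shift mm [ 5.7 -2.7 10.3] twist [0.0081 0.0064 1.0566] F [ 0.6 -0.2  0.6] T [ 0.09 -0.01 -0.01]
[ 0.06555876 -0.26950095  1.96965537  0.00284411  1.45086286  2.24037943]
```

```bash
python3 -m pendant '[{"translation":[0,0,0],"twist":[0,0,-0.14],"grip":0},{"translation":[0,0,0],"twist":[0,0,-0.145],"grip":0},{"translation":[0,0,0],"twist":[0,0,-0.145],"grip":0},{"translation":[0,0,0],"twist":[0,0,-0.145],"grip":0},{"translation":[0,0,0],"twist":[0,0,-0.145],"grip":0},{"translation":[0,0,0],"twist":[0,0,-0.145],"grip":0},{"translation":[0,0,0],"twist":[0,0,-0.145],"grip":0},{"translation":[0,0,0],"twist":[0,0,-0.145],"grip":0},{"translation":[0,0,0],"twist":[0,0,-0.145],"grip":0},{"translation":[0,0,0],"twist":[0,0,-0.145],"grip":0}]' 60
python3 e.py .4405 .080 .13 1.481
```

```text
t: 21.75
tool_pos: [0.4348, 0.0808, 0.1397]
orientation: [-2.842, -1.326, 0.013]
force: [0.4, 0.3, 0.5]
opening: 0.0463
21.75 [0.4348 0.0808 0.1397] open 0.0463 shift mm [3.1 5.  9.7] twist [-0.0101  0.002  -0.608 ] F [0.4 0.3 0.5] T [-0.02 -0.04  0.03]
```

```bash
python3 -m pendant '[{"translation":[0,0,0],"twist":[-0.002,0,-0.14],"grip":0},{"translation":[0,0,0],"twist":[-0.002,0,-0.13],"grip":0},{"translation":[0,0,0],"twist":[-0.002,0,-0.1],"grip":0},{"translation":[0,1,0],"twist":[-0.002,0,-0.07],"grip":0},{"translation":[0,2,0],"twist":[0,0,-0.05],"grip":0},{"translation":[0,1.5,0],"twist":[0,0,-0.03],"grip":0},{"translation":[0,0.5,0],"twist":[0,0,0],"grip":0},{"translation":[0,0,0],"twist":[0,0,0],"grip":0},{"translation":[0,0,0],"twist":[0,0,0],"grip":0},{"translation":[0,0,0],"twist":[0,0,0],"grip":0}]' 60
python3 e.py .4405 .080 .0564 1.481
python3 - <<'E'
from m import *
snap('wrist','w11'); axis('w11',(.4405,.080),0)
from cyl import *
E
```

```text
t: 22.75
tool_pos: [0.4398, 0.0797, 0.1392]
orientation: [-2.384, -2.046, 0.005]
force: [0.6, 0.5, -0.2]
opening: 0.0465
22.75 [0.4398 0.0797 0.1392] open 0.0465 shift mm [ 0.6  0.8 82.8] twist [-0.0025  0.0019 -0.0626] F [ 0.6  0.5 -0.2] T [-0.13 -0.05 -0.05]
w11 h 0.004 133 [0.4407 0.0801] res 0.0002
w11 h 0.03 206 [0.4408 0.0799] res 0.0002
w11 h 0.076 139 [0.4408 0.0803] res 0.0003
w11 h 0.1 113 [0.4406 0.0784] res 0.0004
```

View pics/w11.png

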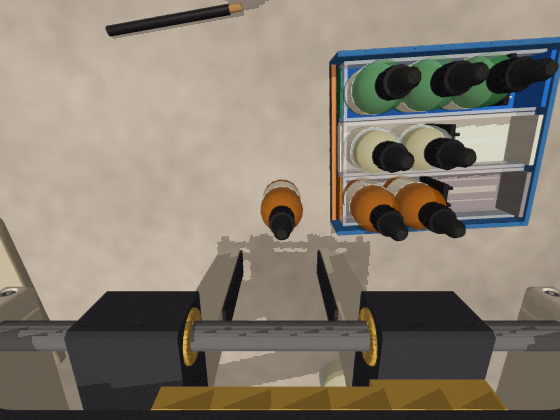

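The wrist picture shows the bottle upright at (282,205) between jaws that now open along the lane, and the row undisturbed. Now I'll lower and regrip.

```bash
python3 -m pendant '[{"translation":[0.2,0.3,5],"twist":[0,0,-0.02],"grip":0},{"translation":[0.2,0.3,12],"twist":[0,0,-0.02],"grip":0},{"translation":[0,0,15],"twist":[0,0,-0.01],"grip":0},{"translation":[0,0,15],"twist":[0,0,0],"grip":0},{"translation":[0,0,13],"twist":[0,0,0],"grip":0},{"translation":[0,0,9],"twist":[0,0,0],"grip":0},{"translation":[0,0,6],"twist":[0,0,0],"grip":0},{"translation":[0,0,3],"twist":[0,0,0],"grip":0},{"translation":[0,0,0],"twist":[0,0,0],"grip":0},{"translation":[0,0,0],"twist":[0,0,0],"grip":0}]' 60
python3 e.py .4407 .080 .0554 1.481
```

```text
t: 23.8
tool_pos: [0.4394, 0.0799, 0.0541]
orientation: [-2.323, -2.113, 0.006]
force: [0.2, -0.8, -0.5]
opening: 0.0466
23.8 [0.4394 0.0799 0.0541] open 0.0466 shift mm [ 0.2  1.3 -1.3] twist [-0.0039  0.002  -0.005 ] F [ 0.2 -0.8 -0.5] T [-0.06 -0.1   0.02]
```

```bash
python3 -m pendant '[{"translation":[0,0.6,-0.5],"twist":[-0.002,0.001,-0.002],"grip":0},{"translation":[0,0.3,-0.3],"twist":[-0.001,0,0],"grip":0},{"translation":[0,0,0],"twist":[0,0,0],"grip":-1},{"translation":[0,0,0],"twist":[0,0,0],"grip":-1},{"translation":[0,0,0],"twist":[0,0,0],"grip":-1},{"translation":[0,0,0],"twist":[0,0,0],"grip":-1},{"translation":[0,0,0],"twist":[0,0,0],"grip":-1},{"translation":[0,0,0],"twist":[0,0,0],"grip":-1},{"translation":[0,0,0],"twist":[0,0,0],"grip":-1},{"translation":[0,0,0],"twist":[0,0,0],"grip":-1}]' 60
python3 e.py .4407 .080 .0554 1.481
```

```text
t: 24.8
tool_pos: [0.4422, 0.0799, 0.0571]
orientation: [2.32, 2.115, 0.003]
force: [0.6, 0.5, -0.2]
opening: 0.0205
24.8 [0.4422 0.0799 0.0571] open 0.0205 shift mm [-0.1 -1.5  1.7] twist [ 0.0033  0.0003 -0.0027] F [ 0.6  0.5 -0.2] T [-0.04 -0.08 -0.01]
```

```bash
python3 -m pendant '[{"translation":[0,0,-3],"twist":[0.001,0,0],"grip":-1},{"translation":[0,0,-8],"twist":[0.001,0,0],"grip":-1},{"translation":[-0.3,0,-12],"twist":[0,0,0],"grip":-1},{"translation":[-0.3,0,-10],"twist":[0,0,0],"grip":-1},{"translation":[0,3,-6],"twist":[0,0,0],"grip":-1},{"translation":[0,7,-2],"twist":[0,0,0],"grip":-1},{"translation":[0,8,-1],"twist":[0,0,0],"grip":-1},{"translation":[0,7,0],"twist":[0,0,0],"grip":-1},{"translation":[0,4,0],"twist":[0,0,0],"grip":-1},{"translation":[0,0,0],"twist":[0,0,0],"grip":-1}]' 60
python3 e.py .528 .0713 .099 1.481
python3 - <<'E'
from m import *
snap('wrist','w12'); snap('side','s12'); s=robot.read_state(); t=s['tool_pos']
axis('w12',t[:2],t[2]-.0571); axis('s12',t[:2],t[2]-.0571);print('a1'); axis('w12',(.528,.0713),.012)
from cyl import *
prof('s12',t[0]-.028,t[0]+.028,t[1]-.03,t[1]+.03,.03,.06)
E
```

```text
t: 25.8
tool_pos: [0.4742, 0.0762, 0.1033]
orientation: [2.321, 2.115, 0.002]
force: [-0.8, 0.7, -0.8]
opening: 0.0207
25.8 [0.4742 0.0762 0.1033] open 0.0207 shift mm [ 0.1 54.   4.5] twist [ 0.0022  0.0003 -0.0029] F [-0.8  0.7 -0.8] T [-0.01 -0.11  0.02]
w12 h 0.004 320 [0.4731 0.0764] res 0.0002
w12 h 0.03 508 [0.4733 0.0763] res 0.0002
w12 h 0.076 670 [0.4737 0.0774] res 0.0035
w12 h 0.1 990 [0.4735 0.0879] res 0.0063
s12 h 0.004 251 [0.4729 0.075 ] res 0.0009
s12 h 0.03 272 [0.473  0.0749] res 0.0009
s12 h 0.076 159 [0.4736 0.0765] res 0.0035
s12 h 0.1 162 [0.4767 0.0855] res 0.0068
a1
w12 h 0.004 451 [0.5069 0.0992] res 0.0078
w12 h 0.03 489 [0.5287 0.0715] res 0.0006
w12 h 0.076 293 [0.5196 0.0888] res 0.003
w12 h 0.1 228 [0.5217 0.0834] res 0.0019
s12 0.05 33 x 0.453 0.5001 y 0.048 0.098 [89 60 42]
s12 0.055 55 x 0.453 0.4914 y 0.0813 0.0984 [94 58 34]
```

```bash
python3 -m pendant '[{"translation":[0,2,2],"twist":[0.001,0,0],"grip":-1},{"translation":[0,3,2],"twist":[0,0,0],"grip":-1},{"translation":[0,3,0.5],"twist":[0,0,0],"grip":-1},{"translation":[0,3,0],"twist":[0,0,0],"grip":-1},{"translation":[0,3,0],"twist":[0,0,0],"grip":-1},{"translation":[0,3,0],"twist":[0,0,0],"grip":-1},{"translation":[0,4,0],"twist":[0,0,0],"grip":-1},{"translation":[0,4,0],"twist":[0,0,0],"grip":-1},{"translation":[0,4,0],"twist":[0,0,0],"grip":-1},{"translation":[0,4,0],"twist":[0,0,0],"grip":-1}]' 60
python3 e.py .5305 .0713 .0985 1.481
python3 - <<'E'
from m import *
snap('wrist','w13'); s=robot.read_state(); t=s['tool_pos']
axis('w13',t[:2],t[2]-.0571); axis('w13',t[:2]+[.041,-.004],.012)
E
```

```text
t: 26.9
tool_pos: [0.4967, 0.0745, 0.0954]
orientation: [-2.307, -2.106, 0.028]
force: [-9.3, 0.8, 5.6]
opening: 0.0207
26.9 [0.4967 0.0745 0.0954] open 0.0207 shift mm [-0.1 33.8 -4. ] twist [-0.0253  0.0012 -0.0016] F [-9.3  0.8  5.6] T [ 0.14  2.16 -0.06]
w13 h 0.004 401 [0.4943 0.0749] res 0.0011
w13 h 0.03 747 [0.4966 0.0745] res 0.0015
w13 h 0.076 678 [0.4972 0.0755] res 0.0035
w13 h 0.1 983 [0.4965 0.0861] res 0.0063
w13 h 0.004 330 [0.5369 0.0719] res 0.0013
w13 h 0.03 523 [0.5365 0.0711] res 0.0011
w13 h 0.076 343 [0.5255 0.0871] res 0.0033
w13 h 0.1 259 [0.5299 0.0833] res 0.0021
```

```bash
python3 -m pendant '[{"translation":[0,4,-3],"twist":[-0.012,0,0],"grip":-1},{"translation":[0,4,-3],"twist":[-0.012,0,0],"grip":-1},{"translation":[0,5,-1.5],"twist":[-0.01,0,0],"grip":-1},{"translation":[0,5,-1],"twist":[-0.008,0,0],"grip":-1},{"translation":[0,5,-1],"twist":[-0.008,0,0],"grip":-1},{"translation":[0,5,-1],"twist":[-0.008,0,0],"grip":-1},{"translation":[0,5,-1],"twist":[-0.008,0,0],"grip":-1},{"translation":[0,5,-1],"twist":[-0.008,0,0],"grip":-1},{"translation":[0,5,-1],"twist":[-0.008,0,0],"grip":-1},{"translation":[0,5,-1],"twist":[-0.008,0,0],"grip":-1}]' 60
python3 e.py .5305 .0713 .0985 1.481
python3 - <<'E'
from m import *
snap('wrist','w14'); s=robot.read_state(); t=s['tool_pos']
axis('w14',t[:2],t[2]-.0571); axis('w14',t[:2]+[.041,-.004],.012)
E
```

```text
t: 27.95
tool_pos: [0.52, 0.0717, 0.0948]
orientation: [2.313, 2.115, -0.0]
force: [-7.3, 1.1, 0.5]
opening: 0.0203
27.95 [0.52   0.0717 0.0948] open 0.0203 shift mm [ 0.5 10.5 -3.6] twist [0.0055 0.0053 0.0002] F [-7.3  1.1  0.5] T [ 0.08  1.69 -0.08]
w14 h 0.004 407 [0.5187 0.0719] res 0.0009
w14 h 0.03 746 [0.5201 0.0718] res 0.0013
w14 h 0.076 695 [0.5195 0.073 ] res 0.0035
w14 h 0.1 977 [0.5231 0.0833] res 0.0062
w14 h 0.004 348 [0.5611 0.0692] res 0.0012
w14 h 0.03 519 [0.5607 0.0685] res 0.0009
w14 h 0.076 340 [0.5489 0.0841] res 0.0034
w14 h 0.1 259 [0.554  0.0805] res 0.0021
```

```bash
python3 -m pendant '[{"translation":[0,5,-2],"twist":[-0.006,0.001,0],"grip":-1},{"translation":[0,5,-2],"twist":[-0.006,0.001,0],"grip":-1},{"translation":[0,5,-1.5],"twist":[-0.006,0.001,0],"grip":-1},{"translation":[0,5,-1.2],"twist":[-0.006,0,0],"grip":-1},{"translation":[0,4,-1],"twist":[-0.006,0,0],"grip":-1},{"translation":[0,3,-1],"twist":[-0.006,0,0],"grip":-1},{"translation":[0,3,-1],"twist":[-0.006,0,0],"grip":-1},{"translation":[0,3,-1],"twist":[-0.006,0,0],"grip":-1},{"translation":[0,3,-1],"twist":[-0.006,0,0],"grip":-1},{"translation":[0,3,-1],"twist":[-0.006,0,0],"grip":-1}]' 60
python3 e.py .5305 .0713 .0985 1.481
python3 - <<'E'
from m import *
snap('wrist','w15'); s=robot.read_state(); t=s['tool_pos']; print(t)
axis('w15',t[:2],t[2]-.0571); axis('w15',t[:2]+[.041,-.004],.012)
E
```

```text
t: 29.0
tool_pos: [0.5339, 0.0702, 0.0948]
orientation: [2.311, 2.116, -0.0]
force: [-12.9, 1.5, 4.6]
opening: 0.0206
29.0 [0.5339 0.0702 0.0948] open 0.0206 shift mm [ 0.8 -3.5 -3.8] twist [0.0059 0.0057 0.0021] F [-12.9   1.5   4.6] T [0.2  2.65 0.01]
[0.53392726 0.07024767 0.09482792]
w15 h 0.004 404 [0.5324 0.0704] res 0.0009
w15 h 0.03 723 [0.5338 0.0702] res 0.0013
w15 h 0.076 687 [0.5334 0.0716] res 0.0035
w15 h 0.1 993 [0.5361 0.0819] res 0.0063
w15 h 0.004 320 [0.5744 0.0675] res 0.0011
w15 h 0.03 514 [0.5743 0.0671] res 0.0009
w15 h 0.076 348 [0.5625 0.0827] res 0.0033
w15 h 0.1 252 [0.5677 0.0794] res 0.002
```

```bash
python3 -m pendant '[{"translation":[0.2,2.5,0],"twist":[-0.005,0.002,0],"grip":-1},{"translation":[0.2,2.5,1.5],"twist":[-0.004,0.002,0],"grip":-1},{"translation":[0.2,2.5,2],"twist":[-0.004,0.001,0],"grip":-1},{"translation":[0,2.5,2],"twist":[-0.004,0,0],"grip":-1},{"translation":[0,2.5,2],"twist":[-0.004,0,0],"grip":-1},{"translation":[0,2.5,2],"twist":[-0.004,0,0],"grip":-1},{"translation":[0,2.5,2],"twist":[-0.004,0,0],"grip":-1},{"translation":[0,2.5,2],"twist":[-0.004,0,0],"grip":-1},{"translation":[0,2.5,1],"twist":[-0.004,0,0],"grip":-1},{"translation":[0,2.5,0],"twist":[-0.004,0,0],"grip":-1}]' 60
python3 e.py .531 .0711 .0691 1.481
python3 - <<'E'
from m import *
snap('wrist','w16'); s=robot.read_state(); t=s['tool_pos']; print(t)
axis('w16',t[:2],t[2]-.0571); axis('w16',t[:2]+[.041,-.004],.012)
E
```

```text
t: 30.05
tool_pos: [0.5334, 0.0718, 0.0747]
orientation: [-2.309, -2.12, 0.015]
force: [-11.5, 1.7, 7.6]
opening: 0.0203
30.05 [0.5334 0.0718 0.0747] open 0.0203 shift mm [-0.8 -2.3  5.7] twist [-0.0117  0.0027  0.0047] F [-11.5   1.7   7.6] T [ 0.08  2.28 -0.07]
[0.5334039  0.07176867 0.07462977]
w16 h 0.004 353 [0.532  0.0722] res 0.0013
w16 h 0.03 630 [0.5325 0.0718] res 0.0008
w16 h 0.076 673 [0.5334 0.0729] res 0.0035
w16 h 0.1 985 [0.5333 0.0836] res 0.0063
w16 h 0.004 380 [0.5744 0.0676] res 0.0012
w16 h 0.03 675 [0.5742 0.0671] res 0.0009
w16 h 0.076 411 [0.5675 0.0855] res 0.0028
w16 h 0.1 464 [0.5653 0.0782] res 0.0021
```

```bash
python3 -m pendant '[{"translation":[-0.2,2,1],"twist":[-0.006,0.001,0],"grip":-1},{"translation":[-0.2,2,1.5],"twist":[-0.006,0.001,0],"grip":-1},{"translation":[0,2,1.5],"twist":[-0.004,0,0],"grip":-1},{"translation":[0,2,1.5],"twist":[-0.004,0,0],"grip":-1},{"translation":[0,1.8,1.2],"twist":[-0.004,0,0],"grip":-1},{"translation":[0,1.6,1],"twist":[-0.003,0,0],"grip":-1},{"translation":[0,1.4,0.5],"twist":[-0.003,0,0],"grip":-1},{"translation":[0,1.2,0],"twist":[-0.002,0,0],"grip":-1},{"translation":[0,1,0],"twist":[-0.002,0,0],"grip":-1},{"translation":[0,0.8,0],"twist":[-0.002,0,0],"grip":-1}]' 60
python3 e.py .531 .0711 .0691 1.481
python3 - <<'E'
from m import *
snap('wrist','w17'); s=robot.read_state(); t=s['tool_pos']
axis('w17',t[:2],t[2]-.0571); axis('w17',t[:2]+[.041,-.004],.012)
E
```

```text
t: 31.1
tool_pos: [0.5329, 0.0726, 0.0694]
orientation: [-2.305, -2.122, 0.016]
force: [-5.2, 0.2, 4.5]
opening: 0.0207
31.1 [0.5329 0.0726 0.0694] open 0.0207 shift mm [-1.6 -1.8  0.4] twist [-0.0137  0.0017  0.0072] F [-5.2  0.2  4.5] T [-0.05  0.92 -0.01]
w17 h 0.004 294 [0.5315 0.073 ] res 0.0018
w17 h 0.03 612 [0.5321 0.0723] res 0.0007
w17 h 0.076 681 [0.533  0.0737] res 0.0036
w17 h 0.1 985 [0.5322 0.0843] res 0.0063
w17 h 0.004 393 [0.5744 0.068 ] res 0.0012
w17 h 0.03 727 [0.5741 0.0673] res 0.0009
w17 h 0.076 484 [0.5659 0.0852] res 0.0027
w17 h 0.1 528 [0.565  0.0782] res 0.0022
```

```bash
python3 -m pendant '[{"translation":[-0.3,0,0.3],"twist":[-0.004,0,0],"grip":-1},{"translation":[-0.3,0,0.3],"twist":[-0.004,0,0],"grip":-1},{"translation":[-0.3,0,0.2],"twist":[-0.003,0,0],"grip":-1},{"translation":[-0.3,0,0],"twist":[-0.002,0,0],"grip":-1},{"translation":[0,0,0],"twist":[0,0,0],"grip":-1},{"translation":[0,0,0],"twist":[0,0,0],"grip":-1},{"translation":[0,0,0],"twist":[0,0,0],"grip":-1},{"translation":[0,0,0],"twist":[0,0,0],"grip":-1},{"translation":[0,0,0],"twist":[0,0,0],"grip":-1},{"translation":[0,0,0],"twist":[0,0,0],"grip":-1}]' 60
python3 e.py .531 .0711 .0691 1.481
```

```text
t: 32.15
tool_pos: [0.5315, 0.0718, 0.0692]
orientation: [-2.31, -2.127, 0.005]
force: [-4.5, 1.1, 3.6]
opening: 0.0204
32.15 [0.5315 0.0718 0.0692] open 0.0204 shift mm [-0.7 -0.4  0.1] twist [-0.0037  0.0013  0.0075] F [-4.5  1.1  3.6] T [ 0.07  0.67 -0.01]
```

```bash
python3 -m pendant '[{"translation":[0,-0.6,0.1],"twist":[-0.001,0,0],"grip":-1},{"translation":[0,-0.6,0.1],"twist":[-0.001,0,0],"grip":-1},{"translation":[0,-0.6,0],"twist":[0,0,0],"grip":-1},{"translation":[0,-0.4,0],"twist":[0,0,0],"grip":-1},{"translation":[0,0,0],"twist":[0,0,0],"grip":-1},{"translation":[0,0,0],"twist":[0,0,0],"grip":-1},{"translation":[0,0,0],"twist":[0,0,0],"grip":-1},{"translation":[0,0,0],"twist":[0,0,0],"grip":-1},{"translation":[0,0,0],"twist":[0,0,0],"grip":-1},{"translation":[0,0,0],"twist":[0,0,0],"grip":-1}]' 60
python3 e.py .531 .0711 .0691 1.481
python3 - <<'E'
from m import *
snap('wrist','w18'); s=robot.read_state(); t=s['tool_pos']
axis('w18',t[:2],t[2]-.0571); axis('w18',t[:2]+[.041,-.004],.012)
E
```

```text
t: 33.15
tool_pos: [0.5296, 0.0719, 0.0691]
orientation: [2.311, 2.128, -0.002]
force: [-4.6, 0.4, 2.4]
opening: 0.0205
33.15 [0.5296 0.0719 0.0691] open 0.0205 shift mm [-0.7  1.5  0. ] twist [-0.0005  0.0013  0.0074] F [-4.6  0.4  2.4] T [ 0.07  0.68 -0.03]
w18 h 0.004 343 [0.5283 0.0727] res 0.0014
w18 h 0.03 609 [0.5293 0.072 ] res 0.0007
w18 h 0.076 690 [0.5293 0.0731] res 0.0035
w18 h 0.1 990 [0.5318 0.0834] res 0.0063
w18 h 0.004 424 [0.5712 0.0676] res 0.0012
w18 h 0.03 697 [0.571  0.0671] res 0.0008
w18 h 0.076 504 [0.5619 0.0844] res 0.0029
w18 h 0.1 514 [0.5616 0.0779] res 0.0022
```

```bash
python3 -m pendant '[{"translation":[0,-0.5,0],"twist":[0,0,0],"grip":-1},{"translation":[0,0,0],"twist":[0,0,0],"grip":-0.45},{"translation":[0,0,0],"twist":[0,0,0],"grip":-0.4},{"translation":[0,0,0],"twist":[0,0,0],"grip":-0.4},{"translation":[0,0,0],"twist":[0,0,0],"grip":-0.4},{"translation":[0,0,0],"twist":[0,0,0],"grip":-0.4},{"translation":[0,0,0],"twist":[0,0,0],"grip":-0.4},{"translation":[0,0,0],"twist":[0,0,0],"grip":-0.4},{"translation":[0,0,0],"twist":[0,0,0],"grip":-0.4},{"translation":[0,0,0],"twist":[0,0,0],"grip":-0.4}]' 60
python3 e.py .531 .0711 .0691 1.481
python3 - <<'E'
from m import *
snap('wrist','w19'); s=robot.read_state(); t=s['tool_pos']
axis('w19',(.5285,.0719),.012); axis('w19',t[:2]+[.041,-.004],.012)
q=cv2.imread('pics/w19.png'); cv2.imwrite('pics/w19c.png',cv2.resize(q[100:400,200:500],None,fx=2,fy=2))
E
```

```text
t: 34.2
tool_pos: [0.5312, 0.0715, 0.0692]
orientation: [2.309, 2.125, 0.002]
force: [0.0, -0.3, 0.6]
opening: 0.0279
34.2 [0.5312 0.0715 0.0692] open 0.0279 shift mm [-0.4 -0.1  0.1] twist [0.0038 0.0014 0.0071] F [ 0.  -0.3  0.6] T [-0.07 -0.1   0.02]
w19 h 0.004 353 [0.5279 0.0726] res 0.0014
w19 h 0.03 605 [0.529 0.072] res 0.0005
w19 h 0.076 744 [0.5286 0.0729] res 0.0038
w19 h 0.1 843 [0.5247 0.0832] res 0.0068
w19 h 0.004 439 [0.5715 0.0677] res 0.0014
w19 h 0.03 736 [0.5712 0.067 ] res 0.0011
w19 h 0.076 444 [0.5693 0.0672] res 0.0024
w19 h 0.1 529 [0.5601 0.0734] res 0.0025
```

View pics/w19c.png

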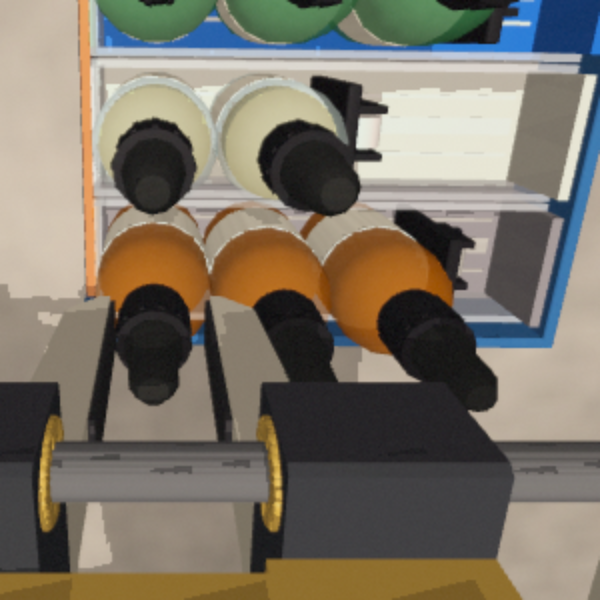

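The bottle is released and stands upright in front of the row, with about zero tool force. The tool sits about 2 mm too far back, so I'll centre it before rising.

```bash
python3 -m pendant '[{"translation":[0,-0.8,0],"twist":[0,0,0],"grip":-0.4},{"translation":[0,-0.8,0],"twist":[0,0,0],"grip":-0.4},{"translation":[0,0,0],"twist":[0,0,0],"grip":-0.4},{"translation":[0,0,-3],"twist":[0,0,0],"grip":-0.4},{"translation":[0,0,-6],"twist":[0,0,0],"grip":-0.4},{"translation":[0,0,-8],"twist":[0,0,0],"grip":-0.4},{"translation":[0,0,-12],"twist":[0,0,0],"grip":-0.4},{"translation":[0,0,-20],"twist":[0,0,0],"grip":-0.4},{"translation":[0,0,-25],"twist":[0,0,0],"grip":-0.4},{"translation":[0,0,-25],"twist":[0,0,0],"grip":-0.4}]' 60
python3 -m pendant '[{"translation":[0,0,-20],"twist":[0,0,0],"grip":-0.4},{"translation":[0,-10,-10],"twist":[0,0,0],"grip":-0.4},{"translation":[0,-20,0],"twist":[0,0,0],"grip":-0.4},{"translation":[0,-20,0],"twist":[0,0,0],"grip":-0.4},{"translation":[0,-20,0],"twist":[0,0,0],"grip":-0.4},{"translation":[0,-15,0],"twist":[0,0,0],"grip":-0.4},{"translation":[0,-5,0],"twist":[0,0,0],"grip":-0.4},{"translation":[0,0,0],"twist":[0,0,0],"grip":-0.4},{"translation":[0,0,0],"twist":[0,0,0],"grip":-0.4},{"translation":[0,0,0],"twist":[0,0,0],"grip":-0.4}]' 60
python3 - <<'E'
from m import *
snap('wrist','w20'); snap('top','t20')
for n,c in(('new',(.5287,.0719)),('a1',(.571,.067)),('a2',(.613,.063)),('c1',(.532,.122))):
    print(n); axis('w20',c,.012)
P,d,q=cloud('w20'); q=q.copy()
Q,_,p=cloud('top0'); 
for f in('top0','t20'):
    Q,_,p=cloud(f)
    for nm,c in dict(a=(.5287,.0715),b=(.5705,.067),e=(.612,.063),c1=(.5325,.122),c2=(.5745,.119),g1=(.538,.174),g3=(.62,.167),cl3=(.4914,-.3295),fl=(.4878,-.1867)).items():
        m=(np.hypot(Q[...,0]-c[0],Q[...,1]-c[1])<.025)&(Q[...,2]>.085); 
        if m.sum(): print(f,nm,m.sum(),Q[m].mean(0).round(4))
cv2.imwrite('pics/w20c.png',cv2.resize(q[0:420,:,::-1],None,fx=1.4,fy=1.4))
E
```

```text
t: 35.25
tool_pos: [0.5266, 0.0717, 0.1717]
orientation: [2.311, 2.128, -0.004]
force: [0.1, -0.9, 0.0]
opening: 0.0278
t: 36.25
tool_pos: [0.4407, 0.0795, 0.2198]
orientation: [2.301, 2.117, 0.024]
force: [0.0, -0.0, -0.6]
opening: 0.0276
new
w20 h 0.004 214 [0.5039 0.0974] res 0.007
w20 h 0.03 209 [0.5072 0.1015] res 0.008
w20 h 0.076 110 [0.5152 0.0863] res 0.0032
w20 h 0.1 87 [0.52   0.0826] res 0.0021
a1
w20 h 0.004 114 [0.5572 0.105 ] res 0.0032
w20 h 0.03 171 [0.5576 0.1038] res 0.0054
w20 h 0.076 135 [0.5548 0.0782] res 0.0031
w20 h 0.1 98 [0.5592 0.0747] res 0.0021
a2
w20 h 0.004 132 [0.6009 0.1017] res 0.0039
w20 h 0.03 208 [0.6143 0.0648] res 0.0011
w20 h 0.076 168 [0.5957 0.0734] res 0.003
w20 h 0.1 109 [0.6005 0.0702] res 0.002
c1
w20 h 0.004 259 [0.5037 0.1083] res 0.0075
w20 h 0.03 162 [0.4989 0.1401] res 0.0056
w20 h 0.076 88 [0.5159 0.1326] res 0.0031
w20 h 0.1 77 [0.5206 0.1293] res 0.0021
top0 a 100 [0.5271 0.0694 0.1103]
top0 b 97 [0.5681 0.066  0.1118]
top0 c1 104 [0.5317 0.122  0.1105]
top0 c2 104 [0.5732 0.1178 0.1108]
top0 g1 108 [0.5372 0.1735 0.1107]
top0 g3 108 [0.6197 0.1664 0.1104]
top0 cl3 95 [ 0.4915 -0.3302  0.1023]
top0 fl 244 [ 0.4878 -0.1867  0.0934]
t20 e 77 [0.6115 0.0615 0.1147]
t20 g3 107 [0.6194 0.1666 0.1108]
t20 cl3 95 [ 0.4914 -0.3301  0.1022]
t20 fl 246 [ 0.4878 -0.1867  0.0934]
```

View pics/w20c.png

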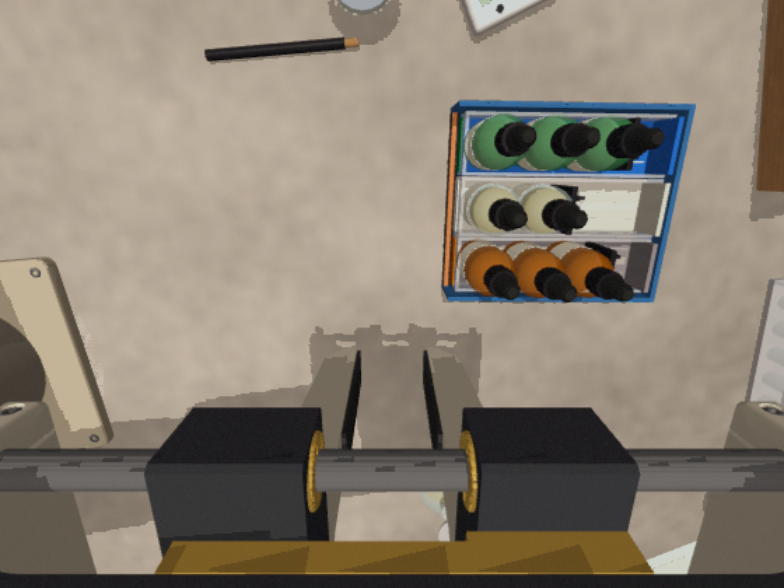

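Run:
```python
from m import *
P,d,q=cloud('w20')
h=np.array([.528,.0713]); u=np.array([np.cos(-.09),np.sin(-.09)]); v=np.array([-u[1],u[0]])
for n,k in(('new',0),('a1',.042),('a2',.084)):
    c=h+k*u
    for lo,hi,r in((.078,.092,.011),(.102,.112,.0085)):
        m=(np.hypot(P[...,0]-c[0],P[...,1]-c[1])<.016)&(P[...,2]>lo+.012)&(P[...,2]<hi+.012); Q=P[m]
        f=least_squares(lambda x:np.hypot(Q[:,0]-x[0],Q[:,1]-x[1])-r,c,loss='soft_l1',f_scale=.001)
        e=f.x-h; print(n,lo,len(Q),'lane x mm',round(e@u*1e3-66,1),'y',round(e@v*1e3,1),'top',P[m|((np.hypot(P[...,0]-c[0],P[...,1]-c[1])<.016)&(P[...,2]<.16))][:,2].max().round(4))
s=robot.read_state();print(s['t'],s['force'])
```

```text
new 0.078 99 lane x mm -65.6 y 1.1 top 0.1327
new 0.102 59 lane x mm -64.0 y -0.4 top 0.1327
a1 0.078 123 lane x mm -23.7 y -0.5 top 0.132
a1 0.102 71 lane x mm -21.7 y -1.6 top 0.132
a2 0.078 150 lane x mm 18.2 y -0.2 top 0.1321
a2 0.102 79 lane x mm 20.3 y -1.1 top 0.1321
36.35 [-0.19404291  0.13575875  0.01862746]
```

```bash
python3 -c "
from plant import robot
print(robot.close_job())"
```

```text
the job is handed in; nothing more can be done
None
```

The loose amber bottle now stands at the front of the amber lane. The other two amber bottles are upright behind it, and the pusher holds the row against the lip. The job was handed in at about 36.4 s of the 50 s allowed.

**Corrections on the way**
- **Tool length:** the real fingertips are about 20 mm short of the reported TCP. My first grip was on the bulb, so I set the bottle down and regripped on the collar.
- **Swing in the grip:** with the jaws across the lane, the bottle swung about 0.24 rad and the row did not move. I set it down again, turned the jaws to open along the lane, and regripped. The row then went back to its stop with readings of about 13 N or less. I lowered the bottle behind the lip, eased it to the lip and released it on the floor.

**Last checks**

| Bottle | Lane x, collar fit (mm) | Lane x, bulb fit (mm) | Lane y, both fits (mm) | Top, world z (mm) |
|---|---|---|---|---|
| amber_new | -65.6 | -64.0 | 1.1, -0.4 | 133 |
| amber_1 | -23.7 | -21.7 | -0.5, -1.6 | 132 |
| amber_2 | 18.2 | 20.3 | -0.2, -1.1 | 132 |

- The collar and bulb fits disagree by about 2 mm for every bottle, which I put down to fit noise. Both are within tolerance.
- The three tops are level, so all three bottles stand on the floor. The force on the tool is about 0.2 N, so it touches nothing.
- green_3, clear_3 and the flask read the same as at the start in the top view.

**Not checked**
- In the final top view my check found no points for the front two amber bottles, green_1 and the two lane clear bottles, most likely hidden by the arm. The wrist picture showed them standing in place. I did not check green_2's position by numbers.
- The scale and beaker were not measured again. The arm did not go near them.
- The pusher's travel was not measured directly, only inferred from the positions of the row.
- A first batch of fits in the last view was useless because of a bad starting guess. I redid them.

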